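# Make up the titrator kit and the balance kit

### The job

Make up two kits from the stock on the lab bench. The titrator kit goes in the long three-bay tray: the bracket lying flat in the middle bay, with the wing nut in one end bay and the amber bottle in the other; the balance kit goes in the short two-bay tray: the big weight in one bay and the ring in the other. The wing nut, ring and bracket come off the stud one at a time in that order, everything is set down upright on the tray floor rather than dropped, and the small weight stays where it is.

Things in the scene. Friction and masses are not known exactly. Their poses are not given: they have to be found in the camera images.
- long_tray: Long shallow aluminium kit tray, fixed: 244 mm along its x, 100 mm along y, 14 mm high. Floor top 4 mm above the origin; outer walls and two dividers 4 mm thick, 14 mm high. Three equal bays in a row along x, each 76 mm (x) by 92 mm (y) inside, centred at x = -80, 0 and +80 mm. Origin: centre of its underside, z up.
- short_tray: Short shallow aluminium kit tray, fixed: 164 mm along its x, 100 mm along y, 14 mm high. Floor top 4 mm above the origin; outer walls and one divider 4 mm thick, 14 mm high. Two equal bays, each 76 mm (x) by 92 mm (y) inside, centred at x = -40 and +40 mm. Origin: centre of its underside, z up.
- stand: Fixed stud stand: grey foot 100 x 100 x 12 mm with a smooth upright steel stud, 10 mm in diameter, from 12 to 57 mm above the bench. On the stud at the start, from below: bracket, ring, wing nut, all loose (no thread to undo), each lifts straight off. Origin: centre of the foot's underside, z up, the stud on the z axis.
- wing_nut: Steel wing nut on top of the stack: hub 24 mm in diameter, 16 mm high, 13 mm through-hole; two upright wings 6 mm thick reach 25.5 mm either side along its x, from 6 to 26 mm above its underside, which is 44 mm above the bench at the start. Grip the hub across its y. 50 g. Yaw unrelated to the bracket's. Origin: centre of the hub's underside, z up.
- ring: Aluminium spacer ring on the stud, under the nut and on the bracket: outer diameter 32 mm, hole 14 mm, 26 mm high, underside 18 mm above the bench at the start; its top stands 6 mm above the bracket's flanges. Grip it across the bracket's y, fingers between the flanges. 100 g. Origin: centre of its underside, z along the hole, up.
- bracket: Dark steel U bracket low on the stud: base plate 56 mm (x) by 40 mm (y), 6 mm thick, 14 mm central hole; at each x end an upturned flange 6 mm thick, to 26 mm above the underside (44 mm free between). Underside 12 mm above the bench at the start. Grip it over the outside of both flanges, along its x (56 mm). 130 g. Origin: centre of its underside, z up.
- big_weight: Big steel calibration weight: cylinder 40 mm in diameter and 45 mm high with a narrower neck and 20 mm knob on top, 62 mm high in all, 0.5 kg. Stands on the bench. Origin: centre of its underside, z up.
- small_weight: Small steel calibration weight of the same shape: 24 mm in diameter, cylinder 27 mm high, 38 mm high in all, 0.1 kg. Not part of either kit. Stands on the bench. Origin: centre of its underside, z up.
- bottle: Small amber glass bottle with a paper label and a white cap: body 44 mm in diameter and straight up to about 45 mm, 78 mm high in all, 120 g. Stands on the bench. Origin: centre of its underside, z up.
Not all that is in view belongs to the job. Of the things shaped like the bracket, the steel one is meant.

How it is judged (in metres and radians):
On the way, in this order (a step that is already met when the one before it is completed fails the run):
1. the wing nut is off the stud and away while ring and bracket are still on it (horizontal distance between wing_nut and stand above 0.06 m and horizontal distance between each of ring, bracket and stand below 0.012 m and height (world z) of ring below 0.03 m and height (world z) of bracket below 0.024 m), for 0.1 s.
2. the ring is off the stud and away while the bracket is still on it (horizontal distance between ring and stand above 0.06 m and horizontal distance between bracket and stand below 0.012 m and height (world z) of bracket below 0.024 m), for 0.1 s.
3. the bracket is off the stud and away (horizontal distance between bracket and stand above 0.06 m), for 0.1 s.
At the end, for the whole second after the job is handed in: Long tray: bracket in the middle bay, wing nut and bottle in opposite end bays. Short tray: big weight and ring in separate bays. Each thing's origin inside its bay, underside within 4 mm of the floor, upright within 0.12 rad, at rest. Small weight within 20 mm of its start (y of wing_nut in the frame of long_tray between -0.046 and 0.046 m and z of wing_nut in the frame of long_tray between 0 and 0.008 m and angle between each of wing_nut, bracket, bottle, ring, big_weight's own z axis and vertical below 0.12 rad and linear speed of each of wing_nut, bracket, bottle, ring, big_weight, small_weight below 0.02 m/s and y of bracket in the frame of long_tray between -0.046 and 0.046 m and z of bracket in the frame of long_tray between 0 and 0.008 m and y of bottle in the frame of long_tray between -0.046 and 0.046 m and z of bottle in the frame of long_tray between 0 and 0.008 m and y of ring in the frame of short_tray between -0.046 and 0.046 m and z of ring in the frame of short_tray between 0 and 0.008 m and y of big_weight in the frame of short_tray between -0.046 and 0.046 m and z of big_weight in the frame of short_tray between 0 and 0.008 m and x of bracket in the frame of long_tray between -0.032 and 0.032 m and ((x of wing_nut in the frame of long_tray between 0.047 and 0.113 m and x of bottle in the frame of long_tray between -0.113 and -0.047 m) or (x of wing_nut in the frame of long_tray between -0.113 and -0.047 m and x of bottle in the frame of long_tray between 0.047 and 0.113 m)) and ((x of ring in the frame of short_tray between 0.012 and 0.068 m and x of big_weight in the frame of short_tray between -0.068 and -0.012 m) or (x of ring in the frame of short_tray between -0.068 and -0.012 m and x of big_weight in the frame of short_tray between 0.012 and 0.068 m)) and distance of small_weight from where it was at the start of the episode below 0.02 m); the robot touches nothing.
It fails at once if a kit part or the bottle is dropped (moves faster than 0.7 m/s, a free fall of 25 mm, with nothing holding it) ((linear speed of wing_nut above 0.7 m/s and contact force between the fingers and wing_nut below 0.1 N) or (linear speed of ring above 0.7 m/s and contact force between the fingers and ring below 0.1 N) or (linear speed of bracket above 0.7 m/s and contact force between the fingers and bracket below 0.1 N) or (linear speed of big_weight above 0.7 m/s and contact force between the fingers and big_weight below 0.1 N) or (linear speed of bottle above 0.7 m/s and contact force between the fingers and bottle below 0.1 N)).
It fails at once if the small weight is moved more than 20 mm (distance of small_weight from where it was at the start of the episode above 0.02 m).
It also fails if it takes over 144 s, if anything falls off the work surface, if the arm or the gripper's body presses on something with over 40 N, if the wrist force passes 120 N, or if a joint passes its speed limit or range.

### The arm

A 7-joint arm with a two-finger parallel gripper is mounted at the origin on the work surface. World frame = base frame: x ahead of the robot, y to its left, z up, the work surface at z = 0. Lengths are in mm, angles in rad, forces in N, time in s.
With the tool pointing down it reaches from about 425 to 875 mm from the base axis. Payload 9.9 kg.
Tool frame: the origin (TCP) lies at the very end of the fingers, on their centre line; the grasp point (between the pads) lies 19 mm behind it; z points along the fingers, y is the line along which they close (so a half turn about z gives the same grasp; the last joint's range is limited). The gripper opens to 85 mm and grips with 20 to 120 N. Pads are 22 mm wide; open, the fingers measure 114 mm over their backs; the gripper's body (76 mm by 85 mm) begins 54 mm behind the grasp point. The pads swing forward as they close: fully open they stand 13 mm farther back than shut.
Start: joints at [1.043, 0.576, 0.025, 1.437, -0.015, 1.129, -0.057], TCP at [289.832, -609.612, 231.289] pointing down, gripper open.
Joint ranges: [-2.76, 2.76], [-0.34, 2.15], [-1.52, 1.57], [0.19, 2.46], [-1.09, 4.23], [0.17, 1.99], [-2.82, 2.82]. Speed limits (rad/s): [2.22, 2.22, 3.01, 3.01, 3.14, 3.14, 3.14].

### API

Orientations are given as a unit quaternion [w, x, y, z].
In Python, from bench import ctrl gives the robot as it stands.
- The arm moves only by the tool jog_arm, never from a script. Its argument "plan" is a list of rows, each an object of numbers: "x", "y", "z": the shift along the tool's x, y, z in units of 25 mm (1.0 is 25 mm); "wx", "wy", "wz": the turn, a rotation vector about the tool's x, y, z in rad. A call has exactly 5 rows; each row shifts and turns the commanded pose from where the row before left it, along the tool's axes as they then stand; what a row does not reach is not made up. A row lasts 1/8 s, in which the tool goes at most 62.5 mm and 10.7 degrees, less where a joint would pass 70% of its speed; a pose out of reach is approached as far as the arm can. A call is refused whole if a number of a shift passes 1 or a number of a turn 0.188, either way. A call with a gripper value outside its range is refused whole. "claw" is the opening, from 0 (shut) to 1 (fully open), set as the call begins (left out, the last holds). The fingers move at their own pace and stop on an object; the grip force is fixed at half the most. Time passes only in rows, so rows that do not move let the fingers close, or fill a call up. It gives the time, the measured TCP pose, the force, the opening and the grip force at its end, in the units of the state.
- ctrl.get_obs(): the state, without advancing time (a new reading comes with each control period).
- ctrl.get_image(name): name is "side" or "top" or "wrist"; returns a dict with "image" (384x512x3 uint8, blue, green, red), "fovy" (degrees; the focal length in pixels is half the picture's height over the tangent of half this angle, whatever the lens; pixels are square), "cx", "cy" (the principal point, pixels), "dist_coeffs" ([k1, k2, p1, p2, k3] as OpenCV has them; the pictures are not rectified), "rvec" (rotation vector, rad) and "tvec" (3), from world to camera coordinates, as OpenCV has them; the wrist camera has in their place "hand_eye" (4x4, takes a point from camera to tool coordinates, whose origin is the TCP and whose axes are the flange's). Camera axes: x right, y down, z forward; pixel columns grow to the right and rows downward; lengths in mm; the calibration is good to about 2 mm. A picture is of the moment at which its call begins: read the wrist's pose just before it. There is no depth.
- ctrl.sign_off(): hands the job in; it is judged then, once.
Trained networks look in the newest picture that a camera, given by its name, has taken for a name from the list of things; names that differ only in an ending like _2 or _b are one class to them, and where a whole thing is asked for, a point or a joint stands for the part that bears it (a point fixed in the world has none). Each returns a list of dicts, best first, with "confidence" (0 to 1); they miss things now and then, are a little off and sometimes report something else, mostly with a low value. They report only what shows in the picture. A call takes as long as a camera call. They do not tell look-alikes from the thing itself.
- ctrl.search_frame(camera, thing): "extent" ([left, top, width, height] in pixels, round what is visible of it).
- ctrl.cut_out(camera, thing): "region" (384x512 bool, what is visible of it) and "extent" ([left, top, width, height] in pixels, round what is visible of it).
- ctrl.place_of(camera, thing): "pixel" ([column, row] in pixels: a listed point, or the origin of a listed thing).
The state is a dict: "clock": time; "q": joint angles; "joint_velocities": joint speeds; "effort": joint torques, N m; "position": TCP position; "ee_rot": TCP orientation; "force": force on the tool from outside, world axes, zero at the start; "wrist_torque": the same for the moment, N m; "grip_width": finger opening in mm; "gripper_force": force on a finger pad.
Only numpy, scipy, OpenCV 4.12 (cv2) and the standard library are available. Lean on these libraries where they do the work, as an engineer would, in place of code of your own. Each camera call takes 0.05 s, during which the arm holds its last target. There are 200 camera calls.

## Working session

There is one attempt and no reset: what is moved stays moved. The work goes in short steps, Python scripts to look and compute and a tool call to move; the robot and the scene stay as the last step left them, time stands still between calls to the robot, and variables do not carry over. Pictures are saved under pics/ and viewed, at most 14 in all, crops included, and the job is handed in when it is done.

Besides the shell and the picture viewer there is one more tool, called as name(argument=value, ...), one argument or row to a line, values as JSON. jog_arm: Moves the arm, as the interface text tells. Its arguments: {"type":"object","properties":{"plan":{"type":"array"},"claw":{"type":"number"}},"required":["plan"]}

```bash
mkdir -p pics; ls
python3 - <<'E'
from bench import ctrl
import cv2
print(ctrl.get_obs())
for n in ("side","top","wrist"):
    r=ctrl.get_image(n); cv2.imwrite(f"pics/{n}0.png",r["image"])
    print({k:v for k,v in r.items() if k!="image"})
    for t in "long_tray short_tray stand wing_nut ring bracket big_weight small_weight bottle".split():
        print(n,t,[(round(d["confidence"],2),[round(float(x)) for x in d["pixel"]]) for d in ctrl.place_of(n,t)])
E
```

```text
pics
{'clock': 0.0, 'q': array([ 1.04320197,  0.57653861,  0.02484123,  1.43791162, -0.01501044,
        1.1289532 , -0.0565517 ]), 'joint_velocities': array([-0.00052239, -0.00120867,  0.00069232,  0.00036745,  0.00014428,
       -0.0001858 , -0.00097974]), 'effort': array([ 5.94048724e-04, -7.65748930e+01,  2.24942409e+00, -2.85964644e+01,
        1.50845968e-02,  1.25398152e-02, -4.23340168e-06]), 'position': array([ 289.6461064 , -609.21047875,  230.43691909]), 'ee_rot': array([-7.84235302e-04,  9.75483522e-01,  2.20070984e-01, -2.14948760e-04]), 'force': array([-0.9809282 , -0.07510951,  1.68990401]), 'wrist_torque': array([-0.03237699, -0.02296498, -0.02050522]), 'gripper_force': 0.0, 'grip_width': 85.45503465367806}
{'fovy': 42.50417154690797, 'cx': 258.07330990626525, 'cy': 191.76428504137073, 'dist_coeffs': array([0.06116673, 0.        , 0.        , 0.        , 0.        ]), 'rvec': array([ 0.7946487 , -2.42894352,  1.28697894]), 'tvec': array([401.70912544, 256.35045047, 894.41361287])}
side long_tray [(0.76, [162, 297])]
side short_tray [(0.7, [208, 207])]
side stand [(0.8
[... 888 characters left out ...]
 [(0.76, [234, 231])]
{'fovy': 63.99347159074316, 'cx': 257.23120751430247, 'cy': 192.83407123394775, 'dist_coeffs': array([-0.0430129,  0.       ,  0.       ,  0.       ,  0.       ]), 'hand_eye': array([[ 3.01038006e-04, -9.52085159e-01, -3.05832894e-01,
         7.72955958e+01],
       [ 9.99999944e-01,  2.42246173e-04,  2.30187805e-04,
         5.21092075e-01],
       [-1.45071545e-04, -3.05832946e-01,  9.52085179e-01,
        -1.41943056e+02],
       [ 0.00000000e+00,  0.00000000e+00,  0.00000000e+00,
         1.00000000e+00]])}
wrist long_tray []
wrist short_tray []
wrist stand []
wrist wing_nut []
wrist ring []
wrist bracket []
wrist big_weight []
wrist small_weight []
wrist bottle []
```

View pics/top0.png

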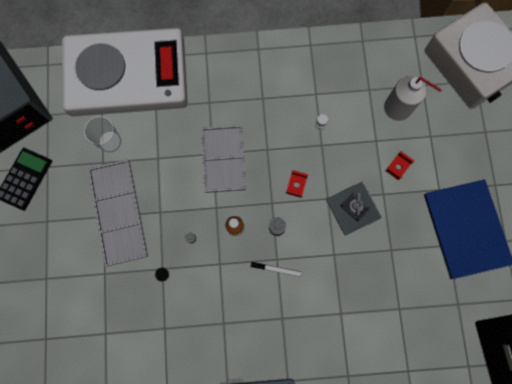

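View pics/side0.png

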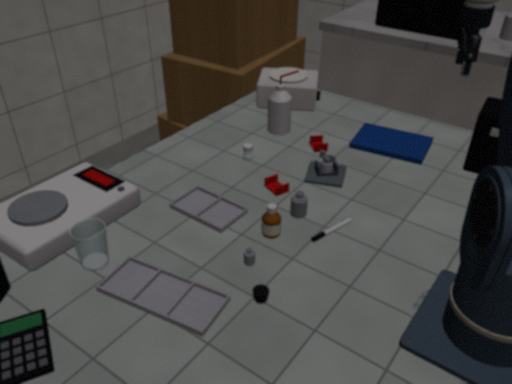

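The top view shows the long tray at (118,212), short tray at (224,158), stand and stack at (355,205), big weight at (278,226), small weight at (190,238) and bottle at (235,225). Bracket-shaped candidates are the red ones at (297,184) and (400,165), and the dark steel one on the stud at (355,205). I choose the steel one. The side view agrees: stack at (326,165), reds at (276,185) and (318,143).

```bash
cat > h.py <<'E'
from bench import ctrl
import cv2, numpy as np
from scipy.spatial.transform import Rotation as R
def grab(n):
    o=ctrl.get_obs(); c=ctrl.get_image(n)
    f=192/np.tan(np.radians(c["fovy"])/2)
    c["K"]=np.array([[f,0,c["cx"]],[0,f,c["cy"]],[0,0,1]])
    if "rvec" in c:
        Rm=cv2.Rodrigues(c["rvec"])[0]; c["Rwc"]=Rm.T; c["o"]=-Rm.T@np.ravel(c["tvec"])
    else:
        w,x,y,z=o["ee_rot"]; T=R.from_quat([x,y,z,w]).as_matrix(); H=np.array(c["hand_eye"])
        c["Rwc"]=T@H[:3,:3]; c["o"]=T@H[:3,3]+o["position"]
    return c
def rays(c,px):
    u=cv2.undistortPoints(np.float64(px).reshape(-1,1,2),c["K"],c["dist_coeffs"]).reshape(-1,2)
    d=np.c_[u,np.ones(len(u))]@c["Rwc"].T
    return d/np.linalg.norm(d,axis=1)[:,None]
def onplane(c,px,z):
    d=rays(c,px); return c["o"]+d*((z-c["o"][2])/d[:,2])[:,None]
def proj(c,P):
    Rm=c["Rwc"].T
    return cv2.projectPoints(np.float64(P).reshape(-1,1,3),cv2.Rodrigues(Rm)[0],-Rm@c["o"],c["K"],c["dist_coeffs"])[0].reshape(-1,2)
def tri(c1,p1,c2,p2):
    A=0;b=0;ds=[]
    for c,p in((c1,p1),(c2,p2)):
        d=rays(c,[p])[0]; M=np.eye(3)-np.outer(d,d); A=A+M; b=b+M@c["o"]; ds.append((c,d))
    X=np.linalg.solve(A,b)
    return X,max(np.linalg.norm(np.cross(X-c["o"],d)) for c,d in ds)
def maskrect(c,m,z):
    cn=max(cv2.findContours(m.astype(np.uint8),cv2.RETR_EXTERNAL,cv2.CHAIN_APPROX_NONE)[0],key=cv2.contourArea)
    P=onplane(c,cn.reshape(-1,2),z)[:,:2].astype(np.float32)
    return cv2.minAreaRect(P)
E
python3 - <<'E'
from h import *
np.set_printoptions(precision=1,suppress=True)
t=grab("top"); s=grab("side"); print("cams",t["o"],s["o"])
for n in "long_tray short_tray stand wing_nut ring bracket big_weight small_weight bottle".split():
    a=ctrl.place_of("top",n);b=ctrl.place_of("side",n)
    for i in a:
        for j in b:
            X,e=tri(t,i["pixel"],s,j["pixel"])
            if e<12: print(n,X,"err %.1f"%e)
for n,z in (("long_tray",14),("short_tray",14),("stand",12),("bracket",30)):
    for c,k in((t,"top"),(s,"side")):
        for d in ctrl.cut_out(k,n)[:1]: print(k,n,maskrect(c,d["region"],z))
for n,px,z in(("bigw",(278,226),40),("red1",(297,184),15),("red2",(400,165),15),("blackcap",(162,274),10),("pen",(276,268),5),("beaker",(101,132),20),("whitecap",(322,120),20)): print(n,onplane(t,[px],z)[0])
P=[[0,0,0],[500,0,0],[500,-300,0],[700,0,0],[289,-609,0]]
print(proj(t,P))
E
```

```text
cams [ 310.   -54.4 1168.1] [-17.1 720.8 712.2]
short_tray [639.2   7.5   2.4] err 5.1
stand [ 496.8 -303.   -11. ] err 0.7
wing_nut [ 493.3 -301.1   39.9] err 3.9
ring [ 493.1 -297.4   13.7] err 0.6
bracket [ 589.  -429.9   -6.5] err 0.3
bracket [ 557.9 -169.9    1. ] err 3.4
bracket [ 489.9 -300.6   15.4] err 3.8
bracket [448.3  -5.  133.4] err 5.4
big_weight [ 460.3 -116.   -10.9] err 2.5
small_weight [446.7 103.8  10. ] err 2.7
bottle [465.7 -10.8   1.2] err 1.7
top long_tray ((527.1056518554688, 271.028564453125), (247.08175659179688, 105.48129272460938), 8.822628021240234)
side long_tray ((523.8037109375, 276.7679748535156), (250.06060791015625, 108.13750457763672), 8.919812202453613)
top short_tray ((637.4234619140625, 8.45025634765625), (102.20709228515625, 169.18199157714844), 89.60326385498047)
side short_tray ((634.9559936523438, 14.039260864257812), (111.48889923095703, 176.1007537841797), 89.64088439941406)
top stand ((487.8136291503906, -296.00048828125), (102.04896545410156, 101.11637878417969), 22.287986755371094)
side stand ((483.9803161621094, -287.8107604980469), (100.14427947998047, 106.82950592041016), 22.344139099121094)
top bracket ((556.772216796875, -164.2322998046875), (38.573760986328125, 59.51845169067383), 71.83283233642578)
side bracket ((546.2745361328125, -147.49053955078125), (60.20173645019531, 91.70759582519531), 65.35871887207031)
bigw [ 456.1 -110.3   40. ]
red1 [ 557.8 -167.    15. ]
red2 [ 584.  -422.3   15. ]
blackcap [369.9 170.5  10. ]
pen [361.5 -98.1   5. ]
beaker [728.8 303.9  20. ]
whitecap [ 713.8 -244.7   20. ]
[[246.8 437.1]
 [230.6 214.1]
 [353.2 203.9]
 [224.9 135.8]
 [495.9 281.4]]
```

jog_arm(
  plan=[
    {"x": 0.84, "y": -0.52, "z": 0.15},
    {"x": 0.84, "y": -0.52, "z": 0.15},
    {"x": 0.84, "y": -0.52, "z": 0.15},
    {"x": 0.84, "y": -0.52, "z": 0.15},
    {"x": 0.84, "y": -0.52, "z": 0.15},
  ],
  claw=1,
)

```text
invalid input at $.plan[0]: expected keys x, y, z, wx, wy, wz
```

jog_arm(
  plan=[
    {"x": 0.84, "y": -0.52, "z": 0.15},
    {"x": 0.84, "y": -0.52, "z": 0.15},
    {"x": 0.84, "y": -0.52, "z": 0.15},
    {"x": 0.84, "y": -0.52, "z": 0.15},
    {"x": 0.84, "y": -0.52, "z": 0.15},
  ],
)

```text
invalid input at $.plan[0]: expected keys x, y, z, wx, wy, wz
```

```bash
cat >> h.py <<'E'
THINGS="long_tray short_tray stand wing_nut ring bracket big_weight small_weight bottle".split()
def yaw(o):
    w,x,y,z=o["ee_rot"]; M=R.from_quat([x,y,z,w]).as_matrix(); return np.arctan2(M[1,0],M[0,0])
def need(x,y,z,yw=None):
    "turn wz (about tool z, which points down), then shift in tool axes, both as call totals"
    o=ctrl.get_obs(); w,a,b,c=o["ee_rot"]; M=R.from_quat([a,b,c,w]).as_matrix(); y0=np.arctan2(M[1,0],M[0,0])
    dw=0 if yw is None else (yw-y0+np.pi/2)%np.pi-np.pi/2
    Y=y0+dw; T=np.array([[np.cos(Y),np.sin(Y),0],[np.sin(Y),-np.cos(Y),0],[0,0,-1]])
    d=T.T@(np.array([x,y,z])-o["position"])
    rv=R.from_matrix(M.T@np.array([[np.cos(y0),np.sin(y0),0],[np.sin(y0),-np.cos(y0),0],[0,0,-1]])).as_rotvec()
    print("t",round(o["clock"],2),"pos",o["position"].round(1),"yaw %.3f"%y0,"q7 %.2f"%o["q"][6],"wz %.3f"%-dw,"shift units",(d/25).round(2),"tilt fix wx,wy",rv[:2].round(3),"w %.1f"%o["grip_width"])
E
python3 - <<'E'
from h import *
np.set_printoptions(precision=1,suppress=True)
c=grab("wrist"); cv2.imwrite("pics/w1.png",c["image"]); need(490,-298,175)
import pickle; pickle.dump(c,open("w1.pkl","wb"))
for t in THINGS: print(t,[(round(d["confidence"],2),[round(float(x)) for x in d["pixel"]]) for d in ctrl.place_of("wrist",t)])
E
```

```text
t 2.95 pos [ 289.8 -609.6  231.3] yaw 0.444 q7 -0.06 wz 0.000 shift units [12.6 -7.8  2.2] tilt fix wx,wy [ 0. -0.] w 85.4
long_tray []
short_tray []
stand []
wing_nut []
ring []
bracket []
big_weight []
small_weight []
bottle []
```

jog_arm(
  plan=[
    {"x": 0.84, "y": -0.52, "z": 0.15, "wx": 0, "wy": 0, "wz": 0},
    {"x": 0.84, "y": -0.52, "z": 0.15, "wx": 0, "wy": 0, "wz": 0},
    {"x": 0.84, "y": -0.52, "z": 0.15, "wx": 0, "wy": 0, "wz": 0},
    {"x": 0.84, "y": -0.52, "z": 0.15, "wx": 0, "wy": 0, "wz": 0},
    {"x": 0.84, "y": -0.52, "z": 0.15, "wx": 0, "wy": 0, "wz": 0},
  ],
  claw=1,
)

```text
clock: 4.03
position: [357.5, -504.8, 212.5]
ee_rot: [0.0, 0.975, 0.22, 0.0]
force: [-0.2, 0.1, -0.9]
grip_width: 85.7
gripper_force: 0.0
```

jog_arm(
  plan=[
    {"x": 0.84, "y": -0.52, "z": 0.15, "wx": 0, "wy": 0, "wz": 0},
    {"x": 0.84, "y": -0.52, "z": 0.15, "wx": 0, "wy": 0, "wz": 0},
    {"x": 0.84, "y": -0.52, "z": 0.15, "wx": 0, "wy": 0, "wz": 0},
    {"x": 0.84, "y": -0.52, "z": 0.15, "wx": 0, "wy": 0, "wz": 0},
    {"x": 0.84, "y": -0.52, "z": 0.15, "wx": 0, "wy": 0, "wz": 0},
  ],
)

```text
clock: 4.65
position: [424.3, -400.9, 193.8]
ee_rot: [0.0, 0.975, 0.22, 0.0]
force: [0.5, -0.4, 0.3]
grip_width: 85.0
gripper_force: 0.0
```

Run:
```python
from h import *
np.set_printoptions(precision=1,suppress=True)
c=grab("wrist"); cv2.imwrite("pics/w2.png",c["image"]); need(490,-298,175)
import pickle
r={}
for t in ("stand","wing_nut","ring","bracket"):
    r[t]=ctrl.place_of("wrist",t); print(t,[(round(d["confidence"],2),[round(float(x)) for x in d["pixel"]]) for d in r[t]])
pickle.dump((c,r),open("w2.pkl","wb"))
```

```text
t 4.7 pos [ 426.7 -397.3  193.2] yaw 0.448 q7 -0.45 wz 0.000 shift units [ 4.  -2.5  0.7] tilt fix wx,wy [-0. -0.] w 85.3
stand [(0.74, [193, 66])]
wing_nut [(0.71, [11, 13]), (0.62, [182, 63])]
ring [(0.88, [190, 67])]
bracket [(0.59, [189, 69])]
```

jog_arm(
  plan=[
    {"x": 0.8, "y": -0.5, "z": 0.15, "wx": 0, "wy": 0, "wz": 0},
    {"x": 0.8, "y": -0.5, "z": 0.15, "wx": 0, "wy": 0, "wz": 0},
    {"x": 0.8, "y": -0.5, "z": 0.15, "wx": 0, "wy": 0, "wz": 0},
    {"x": 0.8, "y": -0.5, "z": 0.15, "wx": 0, "wy": 0, "wz": 0},
    {"x": 0.8, "y": -0.5, "z": 0.1, "wx": 0, "wy": 0, "wz": 0},
  ],
)

```text
clock: 5.52
position: [486.9, -303.5, 176.3]
ee_rot: [0.0, 0.976, 0.219, -0.0]
force: [-0.3, 0.5, -0.9]
grip_width: 85.2
gripper_force: 0.0
```

Run:
```python
from h import *
import pickle
np.set_printoptions(precision=1,suppress=True)
c0,r0=pickle.load(open("w2.pkl","rb"))
c=grab("wrist"); cv2.imwrite("pics/w3.png",c["image"]); need(490,-298,175)
r={}
for t in ("stand","wing_nut","ring","bracket"):
    r[t]=ctrl.place_of("wrist",t); print(t,[(round(d["confidence"],2),[round(float(x)) for x in d["pixel"]]) for d in r[t]])
    for a in r0[t]:
        for b in r[t]: print("  ",*tri(c0,a["pixel"],c,b["pixel"]))
m=ctrl.cut_out("wrist","stand")
if m: print(maskrect(c,m[0]["region"],12))
pickle.dump((c,r),open("w3.pkl","wb"))
cv2.imwrite("pics/w3c.png",cv2.resize(c["image"],(800,600)))
```

```text
t 5.58 pos [ 489.1 -299.8  176. ] yaw 0.446 q7 -0.66 wz 0.000 shift units [ 0.1 -0.1  0. ] tilt fix wx,wy [-0. -0.] w 85.2
stand [(0.84, [252, 162])]
   [ 492.  -295.6   -3.9] 0.044869239442952395
wing_nut [(0.81, [252, 175]), (0.47, [251, 170])]
   [ 505.9 -277.8  208.2] 24.275508102499728
   [ 506.6 -277.   207.6] 24.947126216044197
   [ 490.7 -296.7   43.6] 0.36002373013185646
   [ 491.2 -294.6   33.1] 1.223149631671002
ring [(0.82, [252, 170])]
   [ 489.4 -298.    17.7] 0.26454263271870093
bracket [(0.81, [251, 170]), (0.7, [398, 134]), (0.68, [160, 46])]
   [ 487.6 -296.7   11.7] 0.07846224469514748
   [ 529.3 -332.   199.1] 38.35375821267246
   [ 534.6 -590.8 1322.1] 20.22862068257209
((491.140625, -296.9728088378906), (100.34858703613281, 101.1521987915039), 21.005849838256836)
```

View pics/w3c.png

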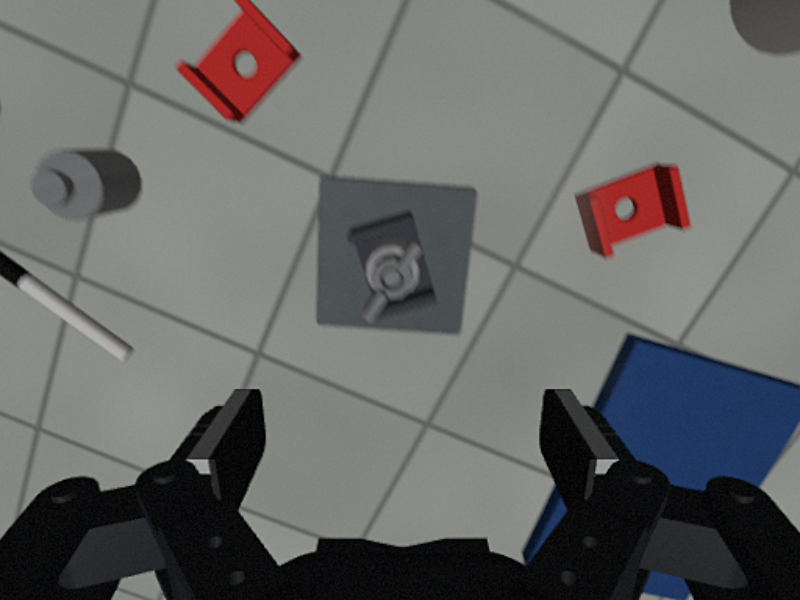

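The steel bracket sits on the foot at about (392,265) in this 800-px view, with the nut wings running from (372,312) to (413,250) and the flanges at upper left and lower right. The red look-alikes are at (240,60) and (632,210), and neither is the target. The triangulated heights (nut 43.6, ring 17.7, bracket 11.7) match the text. Next, a close crop with model overlays for the yaws.

Run:
```python
from h import *
import pickle
c,r=pickle.load(open("w3.pkl","rb")); S=np.array([490.5,-297,0])
def pt(x,y,z,a): return S+[x*np.cos(a)-y*np.sin(a),x*np.sin(a)+y*np.cos(a),z]
px=np.array([[372,312],[413,250]])/1.5625
w=onplane(c,px,66); an=np.arctan2(*(w[1]-w[0])[1::-1]); print("nut yaw",an,np.linalg.norm(w[1]-w[0]))
b=np.array([[380,224],[411,306]])/1.5625
w=onplane(c,b,38); ab=np.arctan2(*(w[1]-w[0])[1::-1]); print("br yaw",ab,np.linalg.norm(w[1]-w[0]))
x0,y0,wd,k=195,105,120,5
im=cv2.resize(c["image"][y0:y0+wd,x0:x0+wd],None,fx=k,fy=k,interpolation=cv2.INTER_CUBIC)
def poly(P,col):
    q=((proj(c,P)-[x0,y0]+.5)*k).astype(np.int32); cv2.polylines(im,[q],True,col,1)
poly([pt(x,y,70,an) for x,y in((-25.5,-3),(25.5,-3),(25.5,3),(-25.5,3))],(0,255,255))
for s in(-1,1): poly([pt(x*s,y,38,ab) for x,y in((22,-20),(28,-20),(28,20),(22,20))],(0,255,0))
poly([pt(x,y,12,ab) for x,y in((-28,-20),(28,-20),(28,20),(-28,20))],(0,128,0))
t=np.linspace(0,6.28,30); poly([pt(5*np.cos(i),5*np.sin(i),57,0) for i in t],(255,0,255))
cv2.imwrite("pics/crop1.png",im)
```

```text
nut yaw -0.13018286044020932 41.63665111287322
br yaw -2.3501083073557925 53.66729229383419
```

View pics/crop1.png

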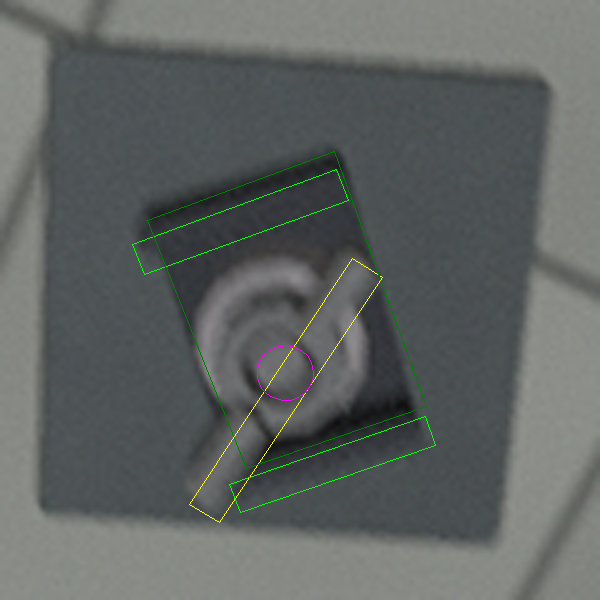

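```bash
cat > fit.py <<'E'
from h import *
def pt(S,x,y,z,a): return np.array([S[0]+x*np.cos(a)-y*np.sin(a),S[1]+x*np.sin(a)+y*np.cos(a),z])
def overlay(c,items,box,k,name):
    x0,y0,w,h=box
    im=cv2.resize(c["image"][y0:y0+h,x0:x0+w],None,fx=k,fy=k,interpolation=cv2.INTER_CUBIC)
    for P,col in items:
        q=((proj(c,P)-[x0,y0]+.5)*k).astype(np.int32); cv2.polylines(im,[q],True,col,1)
    cv2.imwrite(name,im)
def rect(S,a,x1,x2,y1,y2,z): return [pt(S,x,y,z,a) for x,y in((x1,y1),(x2,y1),(x2,y2),(x1,y2))]
def circ(S,r,z): return [pt(S,r*np.cos(i),r*np.sin(i),z,0) for i in np.linspace(0,6.28,40)]
E
python3 - <<'E'
from fit import *
import pickle
c=grab("wrist"); need(490.5,-297,175)
for n,z in(("stand",0),("wing_nut",44),("ring",18),("bracket",12)):
    for d in ctrl.place_of("wrist",n)[:1]: print(n,np.round(d["pixel"],1),onplane(c,[d["pixel"]],z)[0].round(1))
for n,z in(("stand",12),):
    print(maskrect(c,ctrl.cut_out("wrist",n)[0]["region"],z))
pickle.dump(c,open("w4.pkl","wb"))
S=(490.5,-297); an,ab=-.13,.791
overlay(c,[(rect(S,an,-25.5,25.5,-3,3,70),(0,255,255))]+[(rect(S,ab,s*22,s*28,-20,20,38),(0,255,0)) for s in(-1,1)]+[(rect(S,ab,-28,28,-20,20,12),(0,128,0)),(circ(S,5,57),(255,0,255)),(rect(S,.37,-50,50,-50,50,12),(255,255,0))],(195,95,120,120),5,"pics/crop2.png")
E
```

```text
t 5.88 pos [ 486.3 -304.2  176.5] yaw 0.442 q7 -0.66 wz 0.000 shift units [ 0.28 -0.19  0.06] tilt fix wx,wy [0.001 0.001] w 85.2
wing_nut [250.1 174.1] [ 490.2 -295.9   44. ]
ring [251.6 167.1] [ 491.2 -296.5   18. ]
bracket [398.  131.4] [ 585.3 -413.1   12. ]
((491.15545654296875, -297.37091064453125), (98.94217681884766, 99.95530700683594), 21.19927215576172)
```

View pics/crop2.png

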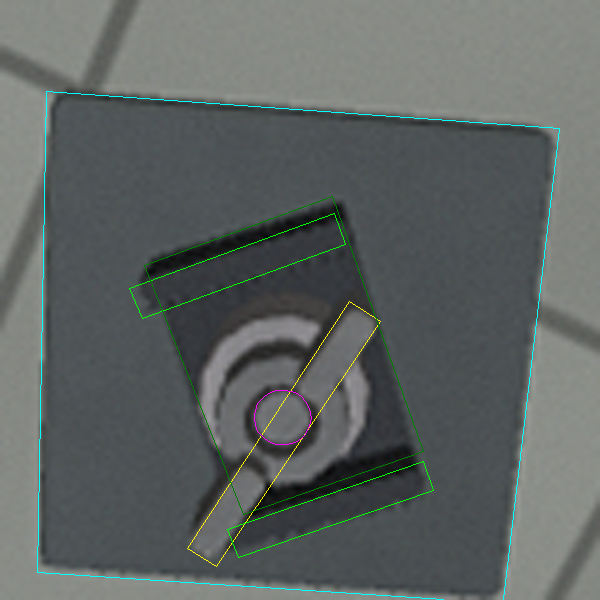

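jog_arm(
  plan=[
    {"x": 0, "y": 0, "z": 0, "wx": 0, "wy": 0, "wz": 0.1144},
    {"x": 0, "y": 0, "z": 0, "wx": 0, "wy": 0, "wz": 0.1144},
    {"x": 0, "y": 0, "z": 0, "wx": 0, "wy": 0, "wz": 0.1144},
    {"x": 0, "y": 0, "z": 0, "wx": 0, "wy": 0, "wz": 0.1144},
    {"x": 0, "y": 0, "z": 0, "wx": 0, "wy": 0, "wz": 0.1144},
  ],
  claw=0.85,
)

```text
clock: 6.75
position: [487.1, -302.8, 176.3]
ee_rot: [0.0, 0.998, -0.066, -0.0]
force: [-0.1, -0.2, -1.0]
grip_width: 72.2
gripper_force: 0.0
```

jog_arm(
  plan=[
    {"x": 0.12, "y": -0.32, "z": 0.7, "wx": 0, "wy": 0, "wz": 0},
    {"x": 0, "y": 0, "z": 0.9, "wx": 0, "wy": 0, "wz": 0},
    {"x": 0, "y": 0, "z": 0.9, "wx": 0, "wy": 0, "wz": 0},
    {"x": 0, "y": 0, "z": 0.9, "wx": 0, "wy": 0, "wz": 0},
    {"x": 0, "y": 0, "z": 0, "wx": 0, "wy": 0, "wz": 0},
  ],
)

```text
clock: 7.38
position: [490.2, -294.7, 90.0]
ee_rot: [-0.001, 0.998, -0.064, -0.001]
force: [-0.6, -0.8, 0.7]
grip_width: 72.8
gripper_force: 0.0
```

```bash
python3 -c "
from h import *
c=grab('wrist'); cv2.imwrite('pics/w5.png',c['image']); need(490.4,-296.6,46.5,-.13)"
```

```text
t 7.42 pos [ 490.8 -295.1   91.1] yaw -0.128 q7 -1.13 wz 0.002 shift units [-0.01  0.06  1.79] tilt fix wx,wy [-0.     0.001] w 72.7
```

View pics/w5.png

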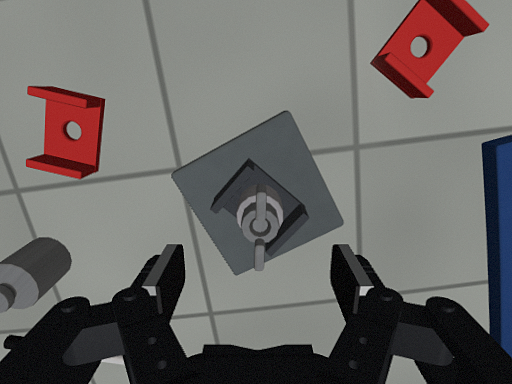

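The wings stand vertically at column 260 and the fingers centre at about 258, so the gripper is aligned with the nut. Descend and grip.

jog_arm(
  plan=[
    {"x": 0, "y": 0.05, "z": 0.6, "wx": 0, "wy": 0, "wz": 0},
    {"x": 0, "y": 0, "z": 0.6, "wx": 0, "wy": 0, "wz": 0},
    {"x": 0, "y": 0, "z": 0.55, "wx": 0, "wy": 0, "wz": 0},
    {"x": 0, "y": 0, "z": 0, "wx": 0, "wy": 0, "wz": 0},
    {"x": 0, "y": 0, "z": 0, "wx": 0, "wy": 0, "wz": 0},
  ],
)

```text
clock: 8.05
position: [491.1, -296.4, 47.6]
ee_rot: [0.0, 0.998, -0.064, -0.0]
force: [-0.4, -0.3, -0.5]
grip_width: 72.4
gripper_force: 0.0
```

jog_arm(
  plan=[
    {"x": 0, "y": 0, "z": 0, "wx": 0, "wy": 0, "wz": 0},
    {"x": 0, "y": 0, "z": 0, "wx": 0, "wy": 0, "wz": 0},
    {"x": 0, "y": 0, "z": 0, "wx": 0, "wy": 0, "wz": 0},
    {"x": 0, "y": 0, "z": 0, "wx": 0, "wy": 0, "wz": 0},
    {"x": 0, "y": 0, "z": 0, "wx": 0, "wy": 0, "wz": 0},
  ],
  claw=0.1,
)

```text
clock: 8.68
position: [491.2, -296.4, 48.1]
ee_rot: [0.0, 0.998, -0.064, 0.0]
force: [-0.5, 0.3, 4.6]
grip_width: 21.2
gripper_force: 58.7
```

```bash
python3 -c "
from h import *
c=grab('wrist'); cv2.imwrite('pics/w6.png',c['image']); need(490.4,-296.6,46.5,-.13);print(ctrl.get_obs()['gripper_force'],ctrl.get_obs()['force'])"
```

```text
t 8.72 pos [ 491.2 -296.4   48.1] yaw -0.128 q7 -1.12 wz 0.002 shift units [-0.03  0.01  0.06] tilt fix wx,wy [ 0.    -0.001] w 21.1
58.68428165093064 [-0.85710993 -0.17474606  3.95105926]
```

View pics/w6.png

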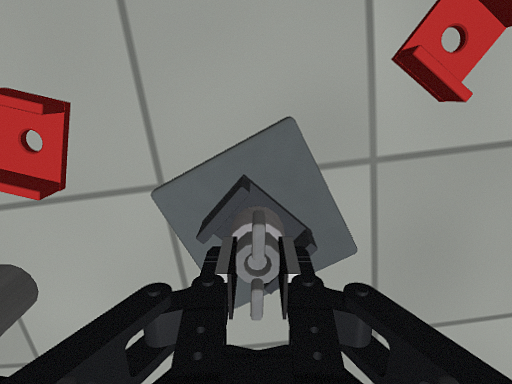

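jog_arm(
  plan=[
    {"x": 0, "y": 0, "z": -0.4, "wx": 0, "wy": 0, "wz": 0},
    {"x": 0, "y": 0, "z": -0.6, "wx": 0, "wy": 0, "wz": 0},
    {"x": 0, "y": 0, "z": -1, "wx": 0, "wy": 0, "wz": 0},
    {"x": 0, "y": 0, "z": -1, "wx": 0, "wy": 0, "wz": 0},
    {"x": 0, "y": 0, "z": -1, "wx": 0, "wy": 0, "wz": 0},
  ],
)

```text
clock: 9.35
position: [491.0, -296.4, 149.5]
ee_rot: [0.0, 0.998, -0.064, 0.0]
force: [0.6, 0.3, 0.2]
grip_width: 20.8
gripper_force: 58.8
```

```bash
python3 -c "
from h import *
c=grab('wrist'); cv2.imwrite('pics/w7.png',c['image']); need(606,283,148)"
```

```text
t 9.4 pos [ 492.3 -297.4  152.6] yaw -0.129 q7 -1.14 wz 0.000 shift units [  1.53 -23.61   0.18] tilt fix wx,wy [ 0.002 -0.005] w 20.8
```

View pics/w7.png

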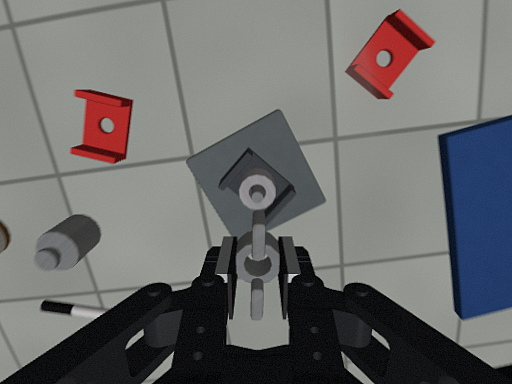

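The nut is held at (258,255), and the ring and bracket are still on the stud at (257,190). Travelling to the long tray.

jog_arm(
  plan=[
    {"x": 0.05, "y": -0.5, "z": 0, "wx": 0, "wy": 0, "wz": 0},
    {"x": 0.05, "y": -0.96, "z": 0, "wx": 0, "wy": 0, "wz": 0},
    {"x": 0.06, "y": -1, "z": 0, "wx": 0, "wy": 0, "wz": 0},
    {"x": 0.06, "y": -1, "z": 0, "wx": 0, "wy": 0, "wz": 0},
    {"x": 0.06, "y": -1, "z": 0, "wx": 0, "wy": 0, "wz": 0},
  ],
)

```text
clock: 10.02
position: [511.9, -184.6, 146.9]
ee_rot: [-0.0, 0.998, -0.064, -0.001]
force: [-0.5, 0.8, -0.8]
grip_width: 20.8
gripper_force: 58.9
```

jog_arm(
  plan=[
    {"x": 0.06, "y": -1, "z": 0, "wx": 0, "wy": 0, "wz": 0},
    {"x": 0.06, "y": -1, "z": 0, "wx": 0, "wy": 0, "wz": 0},
    {"x": 0.06, "y": -1, "z": 0, "wx": 0, "wy": 0, "wz": 0},
    {"x": 0.06, "y": -1, "z": 0, "wx": 0, "wy": 0, "wz": 0},
    {"x": 0.06, "y": -1, "z": 0, "wx": 0, "wy": 0, "wz": 0},
  ],
)

```text
clock: 10.65
position: [535.0, -61.7, 146.9]
ee_rot: [-0.0, 0.998, -0.064, -0.001]
force: [0.5, -0.5, -0.2]
grip_width: 20.8
gripper_force: 58.9
```

jog_arm(
  plan=[
    {"x": 0.06, "y": -1, "z": 0, "wx": 0, "wy": 0, "wz": 0},
    {"x": 0.06, "y": -1, "z": 0, "wx": 0, "wy": 0, "wz": 0},
    {"x": 0.06, "y": -1, "z": 0, "wx": 0, "wy": 0, "wz": 0},
    {"x": 0.06, "y": -1, "z": 0, "wx": 0, "wy": 0, "wz": 0},
    {"x": 0.06, "y": -1, "z": 0, "wx": 0, "wy": 0, "wz": 0},
  ],
)

```text
clock: 11.28
position: [558.2, 61.2, 146.8]
ee_rot: [-0.0, 0.998, -0.064, -0.001]
force: [0.2, 0.1, -0.4]
grip_width: 20.8
gripper_force: 58.9
```

jog_arm(
  plan=[
    {"x": 0.06, "y": -1, "z": 0, "wx": 0, "wy": 0, "wz": 0},
    {"x": 0.06, "y": -1, "z": 0, "wx": 0, "wy": 0, "wz": 0},
    {"x": 0.06, "y": -0.8, "z": 0, "wx": 0, "wy": 0, "wz": 0},
    {"x": 0.06, "y": -0.5, "z": 0, "wx": 0, "wy": 0, "wz": 0},
    {"x": 0, "y": 0, "z": 0, "wx": 0, "wy": 0, "wz": 0},
  ],
)

```text
clock: 11.9
position: [575.4, 141.3, 147.3]
ee_rot: [0.0, 0.998, -0.063, -0.0]
force: [-0.5, -0.1, -0.1]
grip_width: 20.8
gripper_force: 58.9
```

Run:
```python
from fit import *
import pickle
c=grab("wrist"); cv2.imwrite("pics/w8.png",c["image"]); need(606,283,148)
r={}
for n in ("long_tray","short_tray","bottle","big_weight"):
    r[n]=(ctrl.place_of("wrist",n),ctrl.cut_out("wrist",n))
    for d in r[n][0]: print(n,round(d["confidence"],2),np.round(d["pixel"]),onplane(c,[d["pixel"]],0)[0].round(1))
    for d in r[n][1][:1]: print(d["extent"],maskrect(c,d["region"],14))
pickle.dump((c,r),open("w8.pkl","wb"))
```

```text
t 11.95 pos [575.4 140.1 147.3] yaw -0.128 q7 -1.91 wz 0.000 shift units [ 0.48 -5.83 -0.03] tilt fix wx,wy [0.001 0.   ] w 20.7
long_tray 0.56 [139. 235.] [529.6 270.4   0. ]
[36.4, 106.8, 163.3, 235.4] ((557.181396484375, 274.1048889160156), (187.1580810546875, 106.2315444946289), 9.027082443237305)
short_tray 0.86 [393.  91.] [640.7   7.7   0. ]
[331.1, 1.8, 125.4, 186.3] ((637.2857666015625, 11.091865539550781), (103.6308364868164, 158.366943359375), 89.4340591430664)
bottle 0.71 [409. 256.] [469.4 -10.2   0. ]
[388.8, 240.4, 70.2, 74.5] ((447.59320068359375, -23.49853515625), (111.94760131835938, 49.38005828857422), 31.525165557861328)
big_weight 0.79 [500. 253.] [ 458.6 -112.1    0. ]
big_weight 0.26 [407. 258.] [467.4  -8.6   0. ]
[479.3, 234.3, 32.7, 51.6] ((452.2808837890625, -97.59671783447266), (66.6251220703125, 33.154441833496094), 8.329963684082031)
```

View pics/w8.png

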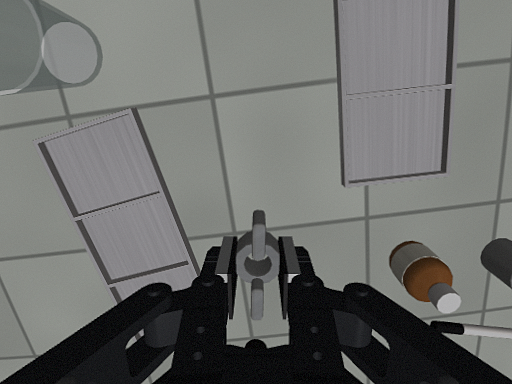

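This view shows the long tray's far edge from (38,141) to (133,109) with a divider at (75,218)–(160,190). The short tray's near edge runs from (345,186) to (450,174), and the bottle is at (425,270). Checking the tray poses against these corners.

Run:
```python
from fit import *
import pickle
c,r=pickle.load(open("w8.pkl","rb"))
L=((527.1,271),np.radians(8.9)); Sh=((638,8.2),np.radians(-.4))
print("far corners long",onplane(c,[(38,141),(133,109)],14).round(1)[:,:2],"div",onplane(c,[(75,218),(160,190)],14).round(1)[:,:2])
print("near corners short",onplane(c,[(345,186),(450,174)],14).round(1)[:,:2])
print("model",[pt(L[0],122,y,14,L[1]).round(1)[:2] for y in(50,-50)],[pt(Sh[0],-82,y,14,Sh[1]).round(1)[:2] for y in(50,-50)])
it=[(rect(*L,-122,122,-50,50,14),(0,255,0)),(rect(*L,38,42,-46,46,14),(0,255,0)),(rect(*L,-42,-38,-46,46,14),(0,255,0)),(rect(*Sh,-82,82,-50,50,14),(0,255,255)),(rect(*Sh,-2,2,-46,46,14),(0,255,255))]
overlay(c,it,(0,0,512,384),1.5,"pics/ov8.png")
for x in(-80,0,80): print(pt(L[0],x,0,4,L[1]).round(1))
```

```text
far corners long [[639.3 333.7]
 [654.6 239.4]] div [[561.6 322.2]
 [579.1 232. ]]
near corners short [[560.9  59.1]
 [560.2 -40.4]]
model [array([639.9, 339.3]), array([655.4, 240.5])] [array([556.4,  58.8]), array([555.7, -41.2])]
[448.1 258.6   4. ]
[527.1 271.    4. ]
[606.1 283.4   4. ]
```

View pics/ov8.png

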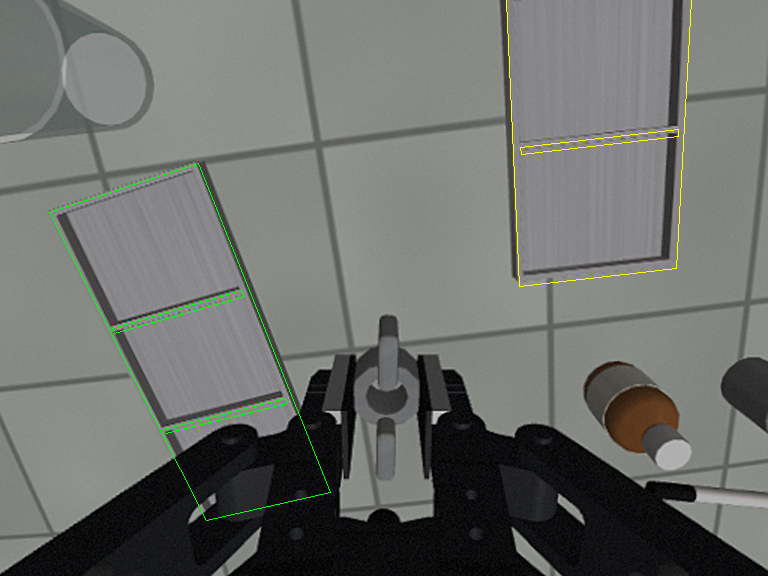

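jog_arm(
  plan=[
    {"x": 0.1, "y": -1, "z": 0, "wx": 0, "wy": 0, "wz": 0},
    {"x": 0.1, "y": -1, "z": 0, "wx": 0, "wy": 0, "wz": 0},
    {"x": 0.1, "y": -1, "z": 0, "wx": 0, "wy": 0, "wz": 0},
    {"x": 0.1, "y": -1, "z": 0, "wx": 0, "wy": 0, "wz": 0},
    {"x": 0.1, "y": -1, "z": 0, "wx": 0, "wy": 0, "wz": 0},
  ],
)

```text
clock: 12.98
position: [603.9, 265.5, 147.3]
ee_rot: [-0.0, 0.998, -0.063, -0.0]
force: [0.4, 0.7, -0.4]
grip_width: 20.9
gripper_force: 58.9
```

jog_arm(
  plan=[
    {"x": 0, "y": -0.8, "z": 0.6, "wx": 0, "wy": 0, "wz": 0},
    {"x": 0, "y": 0, "z": 1, "wx": 0, "wy": 0, "wz": 0},
    {"x": 0, "y": 0, "z": 1, "wx": 0, "wy": 0, "wz": 0},
    {"x": 0, "y": 0, "z": 1, "wx": 0, "wy": 0, "wz": 0},
    {"x": 0, "y": 0, "z": 0.6, "wx": 0, "wy": 0, "wz": 0},
  ],
)

```text
clock: 13.6
position: [605.4, 283.0, 40.2]
ee_rot: [0.001, 0.998, -0.064, -0.001]
force: [0.3, 0.1, 0.1]
grip_width: 20.6
gripper_force: 58.9
```

jog_arm(
  plan=[
    {"x": 0, "y": 0, "z": 0.5, "wx": 0, "wy": 0, "wz": 0},
    {"x": 0, "y": 0, "z": 0.3, "wx": 0, "wy": 0, "wz": 0},
    {"x": 0, "y": 0, "z": 0.2, "wx": 0, "wy": 0, "wz": 0},
    {"x": 0, "y": 0, "z": 0.1, "wx": 0, "wy": 0, "wz": 0},
    {"x": 0, "y": 0, "z": 0, "wx": 0, "wy": 0, "wz": 0},
  ],
)

```text
clock: 14.22
position: [606.6, 282.7, 15.3]
ee_rot: [-0.0, 0.998, -0.064, 0.0]
force: [-0.6, 0.0, -1.0]
grip_width: 20.8
gripper_force: 58.9
```

```bash
python3 -c "
from h import *
c=grab('wrist'); cv2.imwrite('pics/w9.png',c['image']); need(606,283,9);print(ctrl.get_obs()['force'])"
```

```text
t 14.28 pos [606.7 282.7  15.4] yaw -0.128 q7 -2.08 wz 0.000 shift units [-0.03 -0.01  0.26] tilt fix wx,wy [-0. -0.] w 20.9
[-0.05150082 -0.51726025 -0.56350817]
```

jog_arm(
  plan=[
    {"x": 0, "y": 0, "z": 0.1, "wx": 0, "wy": 0, "wz": 0},
    {"x": 0, "y": 0, "z": 0.08, "wx": 0, "wy": 0, "wz": 0},
    {"x": 0, "y": 0, "z": 0.06, "wx": 0, "wy": 0, "wz": 0},
    {"x": 0, "y": 0, "z": 0, "wx": 0, "wy": 0, "wz": 0},
    {"x": 0, "y": 0, "z": 0, "wx": 0, "wy": 0, "wz": 0},
  ],
)

```text
clock: 14.9
position: [606.5, 282.7, 9.1]
ee_rot: [-0.0, 0.998, -0.064, 0.0]
force: [-0.5, -0.3, -0.2]
grip_width: 21.0
gripper_force: 58.9
```

jog_arm(
  plan=[
    {"x": 0, "y": 0, "z": 0.04, "wx": 0, "wy": 0, "wz": 0},
    {"x": 0, "y": 0, "z": 0.02, "wx": 0, "wy": 0, "wz": 0},
    {"x": 0, "y": 0, "z": 0, "wx": 0, "wy": 0, "wz": 0},
    {"x": 0, "y": 0, "z": 0, "wx": 0, "wy": 0, "wz": 0},
    {"x": 0, "y": 0, "z": 0, "wx": 0, "wy": 0, "wz": 0},
  ],
)

```text
clock: 15.52
position: [606.6, 282.7, 8.2]
ee_rot: [-0.0, 0.998, -0.064, 0.0]
force: [-2.1, -0.9, 6.6]
grip_width: 20.8
gripper_force: 59.5
```

jog_arm(
  plan=[
    {"x": 0, "y": 0, "z": 0, "wx": 0, "wy": 0, "wz": 0},
    {"x": 0, "y": 0, "z": 0, "wx": 0, "wy": 0, "wz": 0},
    {"x": 0, "y": 0, "z": 0, "wx": 0, "wy": 0, "wz": 0},
    {"x": 0, "y": 0, "z": -0.3, "wx": 0, "wy": 0, "wz": 0},
    {"x": 0, "y": 0, "z": -0.7, "wx": 0, "wy": 0, "wz": 0},
  ],
  claw=0.5,
)

```text
clock: 16.15
position: [606.0, 282.4, 32.8]
ee_rot: [0.0, 0.998, -0.064, -0.001]
force: [-0.9, 0.4, 0.4]
grip_width: 42.7
gripper_force: 0.0
```

jog_arm(
  plan=[
    {"x": 0, "y": 0, "z": -1, "wx": 0, "wy": 0, "wz": 0},
    {"x": 0, "y": 0, "z": -1, "wx": 0, "wy": 0, "wz": 0},
    {"x": 0, "y": 0, "z": -1, "wx": 0, "wy": 0, "wz": 0},
    {"x": 0, "y": 0, "z": -1, "wx": 0, "wy": 0, "wz": 0},
    {"x": 0, "y": 0.6, "z": -0.6, "wx": 0, "wy": 0, "wz": 0},
  ],
)

```text
clock: 16.77
position: [604.9, 268.8, 150.0]
ee_rot: [-0.001, 0.998, -0.063, 0.001]
force: [-0.2, -0.8, 0.2]
grip_width: 42.9
gripper_force: 0.0
```

Run:
```python
from fit import *
c=grab('wrist'); cv2.imwrite('pics/w10.png',c['image']); need(487,-300,140)
for d in ctrl.place_of("wrist","wing_nut"): print(round(d["confidence"],2),np.round(d["pixel"]),onplane(c,[d["pixel"]],4)[0].round(1))
```

```text
t 16.82 pos [605.7 264.9 151.4] yaw -0.130 q7 -2.08 wz 0.000 shift units [-1.78 23.02  0.46] tilt fix wx,wy [-0.001 -0.004] w 42.4
0.91 [244. 178.] [606.8 280.6   4. ]
```

View pics/w10.png

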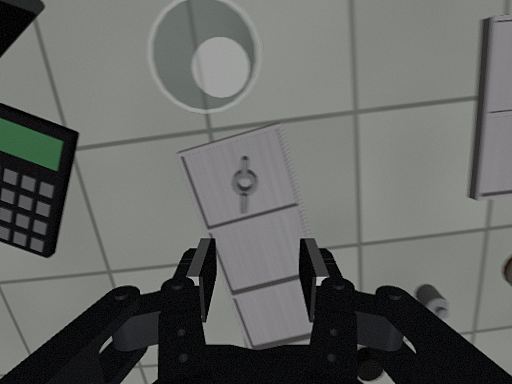

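The nut stands upright in the far bay at (244,182). Back to the stud.

jog_arm(
  plan=[
    {"x": -0.07, "y": 0.8, "z": 0, "wx": 0, "wy": 0, "wz": 0},
    {"x": -0.07, "y": 1, "z": 0, "wx": 0, "wy": 0, "wz": 0},
    {"x": -0.07, "y": 1, "z": 0, "wx": 0, "wy": 0, "wz": 0},
    {"x": -0.07, "y": 1, "z": 0, "wx": 0, "wy": 0, "wz": 0},
    {"x": -0.07, "y": 1, "z": 0, "wx": 0, "wy": 0, "wz": 0},
  ],
  claw=0.85,
)

```text
clock: 17.5
position: [580.1, 147.9, 147.4]
ee_rot: [0.0, 0.998, -0.064, -0.0]
force: [0.9, -1.2, 0.5]
grip_width: 72.6
gripper_force: 0.0
```

jog_arm(
  plan=[
    {"x": -0.07, "y": 1, "z": 0, "wx": 0, "wy": 0, "wz": 0},
    {"x": -0.07, "y": 1, "z": 0, "wx": 0, "wy": 0, "wz": 0},
    {"x": -0.07, "y": 1, "z": 0, "wx": 0, "wy": 0, "wz": 0},
    {"x": -0.07, "y": 1, "z": 0, "wx": 0, "wy": 0, "wz": 0},
    {"x": -0.07, "y": 1, "z": 0, "wx": 0, "wy": 0, "wz": 0},
  ],
)

```text
clock: 18.12
position: [555.4, 25.4, 147.6]
ee_rot: [-0.0, 0.998, -0.064, 0.0]
force: [-0.1, 0.5, 0.2]
grip_width: 72.3
gripper_force: 0.0
```

jog_arm(
  plan=[
    {"x": -0.07, "y": 1, "z": 0, "wx": 0, "wy": 0, "wz": 0},
    {"x": -0.07, "y": 1, "z": 0, "wx": 0, "wy": 0, "wz": 0},
    {"x": -0.07, "y": 1, "z": 0, "wx": 0, "wy": 0, "wz": 0},
    {"x": -0.07, "y": 1, "z": 0, "wx": 0, "wy": 0, "wz": 0},
    {"x": -0.07, "y": 1, "z": 0, "wx": 0, "wy": 0, "wz": 0},
  ],
)

```text
clock: 18.75
position: [530.6, -97.4, 147.6]
ee_rot: [-0.0, 0.998, -0.064, 0.0]
force: [-0.1, -0.4, 0.1]
grip_width: 72.7
gripper_force: 0.0
```

jog_arm(
  plan=[
    {"x": -0.07, "y": 1, "z": 0, "wx": 0, "wy": 0, "wz": 0},
    {"x": -0.07, "y": 1, "z": 0, "wx": 0, "wy": 0, "wz": 0},
    {"x": -0.07, "y": 1, "z": 0, "wx": 0, "wy": 0, "wz": 0},
    {"x": -0.07, "y": 1, "z": 0, "wx": 0, "wy": 0, "wz": 0},
    {"x": -0.07, "y": 1, "z": 0, "wx": 0, "wy": 0, "wz": 0},
  ],
)

```text
clock: 19.38
position: [505.8, -220.1, 147.6]
ee_rot: [0.0, 0.998, -0.064, 0.0]
force: [-0.1, -0.7, 0.3]
grip_width: 72.8
gripper_force: 0.0
```

jog_arm(
  plan=[
    {"x": -0.07, "y": 1, "z": 0, "wx": 0, "wy": 0, "wz": -0.18},
    {"x": 0, "y": 1, "z": 0, "wx": 0, "wy": 0, "wz": -0.18},
    {"x": 0, "y": 0.6, "z": 0, "wx": 0, "wy": 0, "wz": -0.18},
    {"x": 0, "y": 0, "z": 0, "wx": 0, "wy": 0, "wz": -0.18},
    {"x": 0, "y": 0, "z": 0, "wx": 0, "wy": 0, "wz": -0.18},
  ],
)

```text
clock: 20.0
position: [505.6, -283.7, 147.5]
ee_rot: [0.0, 0.925, 0.379, -0.0]
force: [-0.7, 0.2, -0.2]
grip_width: 72.6
gripper_force: 0.0
```

jog_arm(
  plan=[
    {"x": 0, "y": 0, "z": 0, "wx": 0, "wy": 0, "wz": 0},
    {"x": 0, "y": 0, "z": 0, "wx": 0, "wy": 0, "wz": 0},
    {"x": 0, "y": 0, "z": 0, "wx": 0, "wy": 0, "wz": 0},
    {"x": 0, "y": 0, "z": 0, "wx": 0, "wy": 0, "wz": 0},
    {"x": 0, "y": 0, "z": 0, "wx": 0, "wy": 0, "wz": 0},
  ],
)

```text
clock: 20.62
position: [506.4, -282.7, 147.5]
ee_rot: [0.0, 0.926, 0.376, -0.0]
force: [0.5, 0.3, -0.1]
grip_width: 72.8
gripper_force: 0.0
```

Run:
```python
from fit import *
import pickle
c=grab('wrist'); cv2.imwrite('pics/w11.png',c['image']); need(490.5,-297,140,.791)
for n,z in(("stand",0),("ring",18),("bracket",12)):
    for d in ctrl.place_of("wrist",n): print(n,round(d["confidence"],2),np.round(d["pixel"]),onplane(c,[d["pixel"]],z)[0].round(1))
S=(490.5,-297); ab=.791
p=proj(c,[[*S,25]])[0]; 
overlay(c,[(rect(S,ab,s*22,s*28,-20,20,38),(0,255,0)) for s in(-1,1)]+[(rect(S,ab,-28,28,-20,20,12),(0,128,0)),(circ(S,5,57),(255,0,255)),(circ(S,16,44),(0,255,255))],(max(0,int(p[0])-60),max(0,int(p[1])-60),120,120),5,"pics/crop11.png")
```

```text
t 20.68 pos [ 506.4 -282.7  147.6] yaw 0.772 q7 -0.45 wz -0.019 shift units [-0.85 -0.05  0.3 ] tilt fix wx,wy [0. 0.] w 72.4
stand 0.79 [254. 197.] [ 490.1 -295.1    0. ]
ring 0.73 [257. 205.] [ 490.9 -297.9   18. ]
bracket 0.92 [256. 203.] [ 490.3 -297.5   12. ]
bracket 0.75 [407. 218.] [ 582.  -415.6   12. ]
bracket 0.6 [204.  43.] [ 560.7 -169.    12. ]
```

View pics/crop11.png

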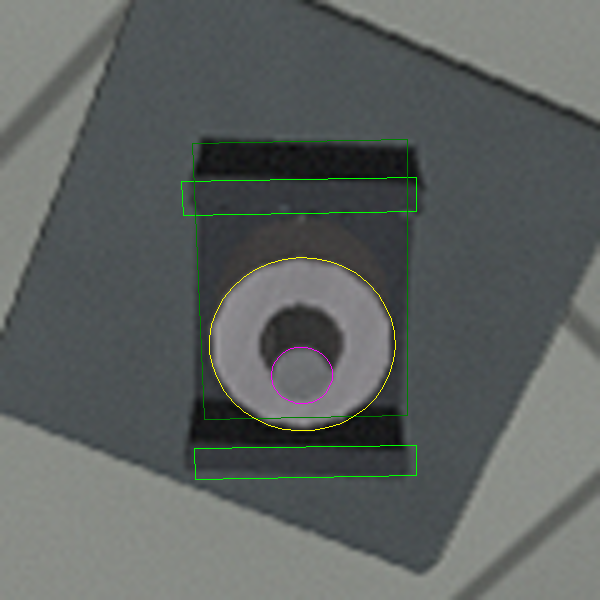

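The ring matches the overlay at (302,345). The bracket is turned about 0.05 rad from my guess, so its yaw is about 0.74. Gripping the ring.

jog_arm(
  plan=[
    {"x": -0.43, "y": -0.02, "z": 0.4, "wx": 0, "wy": 0, "wz": 0},
    {"x": -0.42, "y": -0.03, "z": 1, "wx": 0, "wy": 0, "wz": 0.025},
    {"x": 0, "y": 0, "z": 1, "wx": 0, "wy": 0, "wz": 0},
    {"x": 0, "y": 0, "z": 1, "wx": 0, "wy": 0, "wz": 0},
    {"x": 0, "y": 0, "z": 0.5, "wx": 0, "wy": 0, "wz": 0},
  ],
)

```text
clock: 21.45
position: [488.9, -296.9, 48.3]
ee_rot: [-0.001, 0.931, 0.365, -0.001]
force: [0.1, 0.6, -0.6]
grip_width: 72.6
gripper_force: 0.0
```

jog_arm(
  plan=[
    {"x": 0, "y": 0, "z": 0.5, "wx": 0, "wy": 0, "wz": 0},
    {"x": 0, "y": 0, "z": 0.4, "wx": 0, "wy": 0, "wz": 0},
    {"x": 0, "y": 0, "z": 0.15, "wx": 0, "wy": 0, "wz": 0},
    {"x": 0, "y": 0, "z": 0, "wx": 0, "wy": 0, "wz": 0},
    {"x": 0, "y": 0, "z": 0, "wx": 0, "wy": 0, "wz": 0},
  ],
)

```text
clock: 22.08
position: [490.5, -296.9, 24.2]
ee_rot: [0.0, 0.931, 0.365, 0.0]
force: [-0.3, -0.2, -0.1]
grip_width: 72.9
gripper_force: 0.0
```

```bash
python3 -c "
from h import *
need(490.5,-297,23,.745);print(ctrl.get_obs()['force'])"
```

```text
t 22.07 pos [ 490.5 -296.9   24.2] yaw 0.747 q7 -0.46 wz 0.002 shift units [-0.    0.    0.05] tilt fix wx,wy [ 0.001 -0.   ] w 72.9
[-0.28814636 -0.21026717 -0.07352541]
```

jog_arm(
  plan=[
    {"x": 0, "y": 0, "z": 0, "wx": 0, "wy": 0, "wz": 0},
    {"x": 0, "y": 0, "z": 0, "wx": 0, "wy": 0, "wz": 0},
    {"x": 0, "y": 0, "z": 0, "wx": 0, "wy": 0, "wz": 0},
    {"x": 0, "y": 0, "z": 0, "wx": 0, "wy": 0, "wz": 0},
    {"x": 0, "y": 0, "z": 0, "wx": 0, "wy": 0, "wz": 0},
  ],
  claw=0.15,
)

```text
clock: 22.7
position: [490.3, -296.8, 24.4]
ee_rot: [0.0, 0.931, 0.365, 0.0]
force: [-1.3, 0.6, 7.1]
grip_width: 30.3
gripper_force: 58.7
```

jog_arm(
  plan=[
    {"x": 0, "y": 0, "z": -0.3, "wx": 0, "wy": 0, "wz": 0},
    {"x": 0, "y": 0, "z": -0.6, "wx": 0, "wy": 0, "wz": 0},
    {"x": 0, "y": 0, "z": -0.9, "wx": 0, "wy": 0, "wz": 0},
    {"x": 0, "y": 0, "z": -1, "wx": 0, "wy": 0, "wz": 0},
    {"x": 0, "y": 0, "z": -1, "wx": 0, "wy": 0, "wz": 0},
  ],
)

```text
clock: 23.32
position: [490.3, -296.8, 120.5]
ee_rot: [0.0, 0.931, 0.365, 0.0]
force: [0.2, -0.8, -0.6]
grip_width: 30.1
gripper_force: 59.4
```

Run:
```python
from fit import *
c=grab('wrist'); need(681,8.5,140)
for n,z in(("ring",94),("bracket",12)):
    for d in ctrl.place_of("wrist",n): print(n,round(d["confidence"],2),np.round(d["pixel"]),onplane(c,[d["pixel"]],z)[0].round(1))
```

```text
t 23.38 pos [ 491.6 -297.6  123.6] yaw 0.747 q7 -0.44 wz 0.000 shift units [13.87 -3.84 -0.65] tilt fix wx,wy [ 0.005 -0.002] w 30.3
ring 0.94 [259. 247.] [ 482.6 -305.6   94. ]
bracket 0.78 [427. 204.] [ 582. -416.   12.]
bracket 0.73 [192.  11.] [ 558.2 -169.6   12. ]
bracket 0.64 [254. 192.] [ 486.9 -297.    12. ]
```

jog_arm(
  plan=[
    {"x": 0.6, "y": -0.16, "z": 0, "wx": 0, "wy": 0, "wz": 0},
    {"x": 0.98, "y": -0.27, "z": 0, "wx": 0, "wy": 0, "wz": 0},
    {"x": 0.98, "y": -0.27, "z": 0, "wx": 0, "wy": 0, "wz": 0},
    {"x": 0.98, "y": -0.27, "z": 0, "wx": 0, "wy": 0, "wz": 0},
    {"x": 0.98, "y": -0.27, "z": 0, "wx": 0, "wy": 0, "wz": 0},
  ],
)

```text
clock: 24.1
position: [552.4, -194.9, 117.7]
ee_rot: [-0.001, 0.931, 0.365, -0.001]
force: [-0.6, -0.3, -1.0]
grip_width: 30.3
gripper_force: 59.4
```

jog_arm(
  plan=[
    {"x": 0.98, "y": -0.27, "z": 0, "wx": 0, "wy": 0, "wz": 0},
    {"x": 0.98, "y": -0.27, "z": 0, "wx": 0, "wy": 0, "wz": 0},
    {"x": 0.98, "y": -0.27, "z": 0, "wx": 0, "wy": 0, "wz": 0},
    {"x": 0.98, "y": -0.27, "z": 0, "wx": 0, "wy": 0, "wz": 0},
    {"x": 0.98, "y": -0.27, "z": 0, "wx": 0, "wy": 0, "wz": 0},
  ],
)

```text
clock: 24.72
position: [619.1, -86.9, 117.6]
ee_rot: [-0.001, 0.931, 0.365, -0.001]
force: [-0.5, -1.3, -0.1]
grip_width: 30.1
gripper_force: 59.4
```

jog_arm(
  plan=[
    {"x": 0.98, "y": -0.27, "z": 0, "wx": 0, "wy": 0, "wz": 0},
    {"x": 0.98, "y": -0.27, "z": 0, "wx": 0, "wy": 0, "wz": 0},
    {"x": 0.98, "y": -0.27, "z": 0, "wx": 0, "wy": 0, "wz": 0},
    {"x": 0.98, "y": -0.27, "z": 0, "wx": 0, "wy": 0, "wz": 0},
    {"x": 0.5, "y": -0.15, "z": 0, "wx": 0, "wy": 0, "wz": 0},
  ],
)

```text
clock: 25.35
position: [680.1, 10.7, 118.7]
ee_rot: [-0.0, 0.931, 0.366, 0.0]
force: [0.1, 0.8, -0.1]
grip_width: 30.1
gripper_force: 59.4
```

jog_arm(
  plan=[
    {"x": 0, "y": 0, "z": 0.5, "wx": 0, "wy": 0, "wz": 0},
    {"x": 0, "y": 0, "z": 0.8, "wx": 0, "wy": 0, "wz": 0},
    {"x": 0, "y": 0, "z": 0.8, "wx": 0, "wy": 0, "wz": 0},
    {"x": 0, "y": 0, "z": 0.7, "wx": 0, "wy": 0, "wz": 0},
    {"x": 0, "y": 0, "z": 0, "wx": 0, "wy": 0, "wz": 0},
  ],
)

```text
clock: 25.98
position: [677.9, 7.5, 47.0]
ee_rot: [-0.0, 0.931, 0.364, -0.002]
force: [-0.2, -0.3, -1.2]
grip_width: 30.5
gripper_force: 59.4
```

Run:
```python
from fit import *
c=grab('wrist'); need(681,8.5,10.5)
for d in ctrl.cut_out("wrist","short_tray")[:1]: print(d["confidence"],maskrect(c,d["region"],14),d["extent"])
```

```text
t 26.02 pos [678.7   7.7  48.1] yaw 0.746 q7 -0.97 wz 0.000 shift units [0.09 0.04 1.51] tilt fix wx,wy [-0.001  0.001] w 30.2
0.66 ((641.96923828125, 9.605125427246094), (100.00434112548828, 164.7916717529297), 89.28193664550781) [86.5, 112.5, 273.9, 235.9]
```

jog_arm(
  plan=[
    {"x": 0.1, "y": 0, "z": 0.4, "wx": 0, "wy": 0, "wz": 0},
    {"x": 0, "y": 0, "z": 0.5, "wx": 0, "wy": 0, "wz": 0},
    {"x": 0, "y": 0, "z": 0.35, "wx": 0, "wy": 0, "wz": 0},
    {"x": 0, "y": 0, "z": 0.15, "wx": 0, "wy": 0, "wz": 0},
    {"x": 0, "y": 0, "z": 0, "wx": 0, "wy": 0, "wz": 0},
  ],
)

```text
clock: 26.7
position: [681.0, 10.0, 13.4]
ee_rot: [-0.0, 0.931, 0.365, -0.0]
force: [-0.7, -0.1, -1.1]
grip_width: 30.3
gripper_force: 59.4
```

jog_arm(
  plan=[
    {"x": 0, "y": 0, "z": 0.04, "wx": 0, "wy": 0, "wz": 0},
    {"x": 0, "y": 0, "z": 0, "wx": 0, "wy": 0, "wz": 0},
    {"x": 0, "y": 0, "z": 0, "wx": 0, "wy": 0, "wz": 0},
    {"x": 0, "y": 0, "z": 0, "wx": 0, "wy": 0, "wz": 0},
    {"x": 0, "y": 0, "z": 0, "wx": 0, "wy": 0, "wz": 0},
  ],
)

```text
clock: 27.32
position: [681.2, 10.1, 12.9]
ee_rot: [0.0, 0.931, 0.365, 0.0]
force: [0.1, 0.5, -0.7]
grip_width: 30.4
gripper_force: 59.4
```

jog_arm(
  plan=[
    {"x": 0, "y": 0, "z": 0.05, "wx": 0, "wy": 0, "wz": 0},
    {"x": 0, "y": 0, "z": 0.04, "wx": 0, "wy": 0, "wz": 0},
    {"x": 0, "y": 0, "z": 0.02, "wx": 0, "wy": 0, "wz": 0},
    {"x": 0, "y": 0, "z": 0, "wx": 0, "wy": 0, "wz": 0},
    {"x": 0, "y": 0, "z": 0, "wx": 0, "wy": 0, "wz": 0},
  ],
)

```text
clock: 27.95
position: [681.1, 10.0, 10.5]
ee_rot: [0.0, 0.931, 0.365, 0.0]
force: [-1.9, 0.0, 4.7]
grip_width: 30.6
gripper_force: 60.0
```

jog_arm(
  plan=[
    {"x": 0, "y": 0, "z": 0, "wx": 0, "wy": 0, "wz": 0},
    {"x": 0, "y": 0, "z": 0, "wx": 0, "wy": 0, "wz": 0},
    {"x": 0, "y": 0, "z": 0, "wx": 0, "wy": 0, "wz": 0},
    {"x": 0, "y": 0, "z": -0.3, "wx": 0, "wy": 0, "wz": 0},
    {"x": 0, "y": 0, "z": -0.7, "wx": 0, "wy": 0, "wz": 0},
  ],
  claw=0.5,
)

```text
clock: 28.58
position: [680.7, 10.0, 35.3]
ee_rot: [-0.0, 0.931, 0.365, -0.001]
force: [0.5, -0.2, 1.2]
grip_width: 42.9
gripper_force: 0.0
```

jog_arm(
  plan=[
    {"x": 0, "y": 0, "z": -0.9, "wx": 0, "wy": 0, "wz": 0},
    {"x": 0, "y": 0, "z": -0.9, "wx": 0, "wy": 0, "wz": 0},
    {"x": 0, "y": 0, "z": -0.9, "wx": 0, "wy": 0, "wz": 0},
    {"x": 0, "y": 0, "z": -0.9, "wx": 0, "wy": 0, "wz": 0},
    {"x": -0.6, "y": 0.16, "z": -0.5, "wx": 0, "wy": 0, "wz": 0},
  ],
)

```text
clock: 29.2
position: [673.6, -2.1, 140.0]
ee_rot: [0.0, 0.931, 0.366, 0.002]
force: [-0.5, 0.3, -0.2]
grip_width: 42.5
gripper_force: 0.0
```

Run:
```python
from fit import *
c=grab('wrist'); cv2.imwrite("pics/w12.png",c["image"]); need(490.5,-297,130)
for d in ctrl.place_of("wrist","ring"): print(round(d["confidence"],2),np.round(d["pixel"]),onplane(c,[d["pixel"]],4)[0].round(1))
```

```text
t 29.25 pos [672.6  -6.1 140.9] yaw 0.745 q7 -0.94 wz 0.000 shift units [-13.24   3.61   0.44] tilt fix wx,wy [ 0.003 -0.001] w 42.3
```

jog_arm(
  plan=[
    {"x": -0.95, "y": 0.26, "z": 0, "wx": 0, "wy": 0, "wz": 0},
    {"x": -0.95, "y": 0.26, "z": 0, "wx": 0, "wy": 0, "wz": 0},
    {"x": -0.95, "y": 0.26, "z": 0, "wx": 0, "wy": 0, "wz": 0},
    {"x": -0.95, "y": 0.26, "z": 0, "wx": 0, "wy": 0, "wz": 0},
    {"x": -0.95, "y": 0.26, "z": 0, "wx": 0, "wy": 0, "wz": 0},
  ],
  claw=1,
)

```text
clock: 29.92
position: [606.7, -109.3, 137.5]
ee_rot: [0.0, 0.931, 0.365, -0.0]
force: [0.3, -0.2, 0.2]
grip_width: 85.0
gripper_force: 0.0
```

jog_arm(
  plan=[
    {"x": -0.95, "y": 0.26, "z": 0, "wx": 0, "wy": 0, "wz": 0},
    {"x": -0.95, "y": 0.26, "z": 0, "wx": 0, "wy": 0, "wz": 0},
    {"x": -0.95, "y": 0.26, "z": 0, "wx": 0, "wy": 0, "wz": 0},
    {"x": -0.95, "y": 0.26, "z": 0, "wx": 0, "wy": 0, "wz": 0},
    {"x": -0.95, "y": 0.26, "z": 0, "wx": 0, "wy": 0, "wz": 0},
  ],
)

```text
clock: 30.55
position: [541.6, -213.5, 137.6]
ee_rot: [0.0, 0.931, 0.365, 0.0]
force: [0.6, 0.0, -0.5]
grip_width: 85.4
gripper_force: 0.0
```

jog_arm(
  plan=[
    {"x": -0.95, "y": 0.26, "z": 0, "wx": 0, "wy": 0, "wz": 0},
    {"x": -0.95, "y": 0.26, "z": 0, "wx": 0, "wy": 0, "wz": 0},
    {"x": -0.95, "y": 0.26, "z": 0, "wx": 0, "wy": 0, "wz": 0},
    {"x": -0.8, "y": 0.2, "z": 0, "wx": 0, "wy": 0, "wz": 0},
    {"x": 0, "y": 0, "z": 0, "wx": 0, "wy": 0, "wz": -0.15},
  ],
)

```text
clock: 31.18
position: [490.7, -294.3, 137.5]
ee_rot: [0.0, 0.901, 0.433, -0.001]
force: [0.4, -0.3, 1.0]
grip_width: 85.4
gripper_force: 0.0
```

jog_arm(
  plan=[
    {"x": 0, "y": 0, "z": 0, "wx": 0, "wy": 0, "wz": -0.17},
    {"x": 0, "y": 0, "z": 0, "wx": 0, "wy": 0, "wz": -0.17},
    {"x": 0, "y": 0, "z": 0, "wx": 0, "wy": 0, "wz": -0.17},
    {"x": 0, "y": 0, "z": 0, "wx": 0, "wy": 0, "wz": -0.17},
    {"x": 0, "y": 0, "z": 0, "wx": 0, "wy": 0, "wz": -0.17},
  ],
)

```text
clock: 31.8
position: [492.0, -292.5, 137.6]
ee_rot: [0.0, 0.64, 0.768, 0.0]
force: [0.0, -0.4, 1.1]
grip_width: 85.4
gripper_force: 0.0
```

jog_arm(
  plan=[
    {"x": 0, "y": 0, "z": 0, "wx": 0, "wy": 0, "wz": -0.17},
    {"x": 0, "y": 0, "z": 0, "wx": 0, "wy": 0, "wz": -0.17},
    {"x": 0, "y": 0, "z": 0, "wx": 0, "wy": 0, "wz": -0.17},
    {"x": 0, "y": 0, "z": 0, "wx": 0, "wy": 0, "wz": -0.06},
    {"x": 0, "y": 0, "z": 0, "wx": 0, "wy": 0, "wz": 0},
  ],
)

```text
clock: 32.42
position: [491.9, -292.5, 137.5]
ee_rot: [-0.0, 0.401, 0.916, 0.0]
force: [-0.8, -0.4, 0.4]
grip_width: 85.3
gripper_force: 0.0
```

Run:
```python
from fit import *
c=grab('wrist'); cv2.imwrite('pics/w13.png',c['image']); need(490.7,-296.8,130,2.31)
for d in ctrl.place_of("wrist","bracket"): print(round(d["confidence"],2),np.round(d["pixel"]),onplane(c,[d["pixel"]],12)[0].round(1))
S=(490.7,-296.8); ab=.74
p=proj(c,[[*S,25]])[0]
overlay(c,[(rect(S,ab,s*22,s*28,-20,20,38),(0,255,0)) for s in(-1,1)]+[(rect(S,ab,-28,28,-20,20,12),(0,128,0)),(circ(S,5,57),(255,0,255))],(max(0,int(p[0])-60),max(0,int(p[1])-60),120,120),5,"pics/crop13.png")
t=grab("top"); d=ctrl.place_of("top","ring"); print([(round(i["confidence"],2),onplane(t,[i["pixel"]],4)[0].round(1)) for i in d])
```

```text
t 32.48 pos [ 492.1 -292.4  137.5] yaw 2.315 q7 0.83 wz 0.005 shift units [-0.09 -0.16  0.3 ] tilt fix wx,wy [ 0. -0.] w 85.3
0.92 [239. 319.] [ 577.3 -414.7   12. ]
0.77 [252. 189.] [ 490.6 -299.4   12. ]
0.57 [409. 134.] [ 556.5 -169.7   12. ]
[(0.56, array([693.3,  13.7,   4. ]))]
```

View pics/crop13.png

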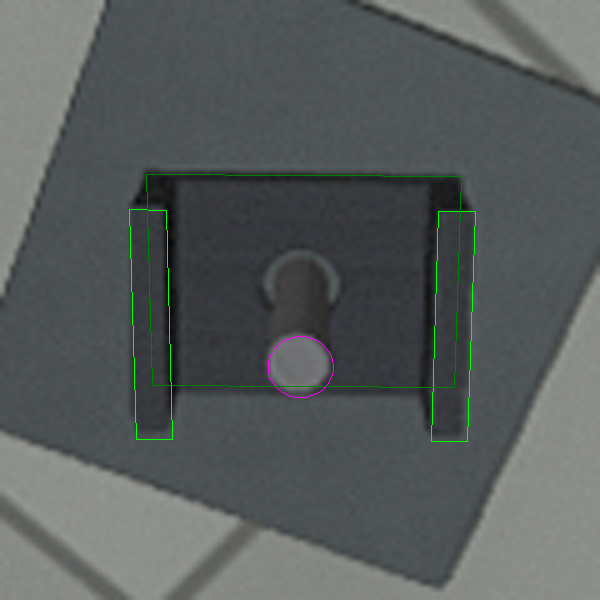

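The overlay fits both flanges (left at column 150, right at column 455) and the stud at (300,366). Gripping the bracket.

jog_arm(
  plan=[
    {"x": -0.09, "y": -0.16, "z": 0.5, "wx": 0, "wy": 0, "wz": 0},
    {"x": 0, "y": 0, "z": 1, "wx": 0, "wy": 0, "wz": 0},
    {"x": 0, "y": 0, "z": 1, "wx": 0, "wy": 0, "wz": 0},
    {"x": 0, "y": 0, "z": 0.8, "wx": 0, "wy": 0, "wz": 0},
    {"x": 0, "y": 0, "z": 0.4, "wx": 0, "wy": 0, "wz": 0},
  ],
)

```text
clock: 33.25
position: [490.1, -296.3, 43.3]
ee_rot: [-0.001, 0.401, 0.916, 0.0]
force: [-0.5, 0.4, -0.1]
grip_width: 85.4
gripper_force: 0.0
```

jog_arm(
  plan=[
    {"x": 0, "y": 0, "z": 0.4, "wx": 0, "wy": 0, "wz": 0},
    {"x": 0, "y": 0, "z": 0.3, "wx": 0, "wy": 0, "wz": 0},
    {"x": 0, "y": 0, "z": 0.2, "wx": 0, "wy": 0, "wz": 0},
    {"x": 0, "y": 0, "z": 0, "wx": 0, "wy": 0, "wz": 0},
    {"x": 0, "y": 0, "z": 0, "wx": 0, "wy": 0, "wz": 0},
  ],
)

```text
clock: 33.88
position: [491.2, -296.5, 22.9]
ee_rot: [0.0, 0.401, 0.916, -0.0]
force: [1.4, -0.5, -0.1]
grip_width: 85.5
gripper_force: 0.0
```

```bash
python3 -c "
from h import *
need(490.7,-296.8,22,2.31);print(ctrl.get_obs()['force'])"
```

```text
t 33.88 pos [ 491.2 -296.5   22.9] yaw 2.317 q7 0.73 wz 0.007 shift units [ 0.   -0.02  0.03] tilt fix wx,wy [0. 0.] w 85.5
[ 1.43427418 -0.51914209 -0.11832671]
```

jog_arm(
  plan=[
    {"x": 0, "y": 0, "z": 0.14, "wx": 0, "wy": 0, "wz": 0},
    {"x": 0, "y": 0, "z": 0, "wx": 0, "wy": 0, "wz": 0},
    {"x": 0, "y": 0, "z": 0, "wx": 0, "wy": 0, "wz": 0},
    {"x": 0, "y": 0, "z": 0, "wx": 0, "wy": 0, "wz": 0},
    {"x": 0, "y": 0, "z": 0, "wx": 0, "wy": 0, "wz": 0},
  ],
)

```text
clock: 34.5
position: [491.0, -296.4, 19.1]
ee_rot: [0.0, 0.401, 0.916, 0.0]
force: [-0.5, -0.4, 0.5]
grip_width: 85.9
gripper_force: 0.0
```

jog_arm(
  plan=[
    {"x": 0, "y": 0, "z": 0, "wx": 0, "wy": 0, "wz": 0},
    {"x": 0, "y": 0, "z": 0, "wx": 0, "wy": 0, "wz": 0},
    {"x": 0, "y": 0, "z": 0, "wx": 0, "wy": 0, "wz": 0},
    {"x": 0, "y": 0, "z": 0, "wx": 0, "wy": 0, "wz": 0},
    {"x": 0, "y": 0, "z": 0, "wx": 0, "wy": 0, "wz": 0},
  ],
  claw=0.4,
)

```text
clock: 35.12
position: [491.0, -296.4, 19.4]
ee_rot: [0.0, 0.401, 0.916, -0.0]
force: [-1.4, 0.5, 5.4]
grip_width: 54.8
gripper_force: 63.7
```

jog_arm(
  plan=[
    {"x": 0, "y": 0, "z": -0.2, "wx": 0, "wy": 0, "wz": 0},
    {"x": 0, "y": 0, "z": -0.4, "wx": 0, "wy": 0, "wz": 0},
    {"x": 0, "y": 0, "z": -0.6, "wx": 0, "wy": 0, "wz": 0},
    {"x": 0, "y": 0, "z": -0.8, "wx": 0, "wy": 0, "wz": 0},
    {"x": 0, "y": 0, "z": -0.8, "wx": 0, "wy": 0, "wz": 0},
  ],
)

```text
clock: 35.75
position: [491.1, -296.4, 90.6]
ee_rot: [0.0, 0.401, 0.916, 0.0]
force: [-0.0, -0.3, -1.4]
grip_width: 54.6
gripper_force: 63.4
```

Run:
```python
from fit import *
c=grab('wrist'); cv2.imwrite('pics/w14.png',c['image']); need(527,270.5,130)
for d in ctrl.place_of("wrist","bracket"): print(round(d["confidence"],2),np.round(d["pixel"]),onplane(c,[d["pixel"]],82)[0].round(1))
for d in ctrl.cut_out("wrist","bracket"): print(d["confidence"],d["extent"])
```

```text
t 35.8 pos [ 492.3 -296.9   93. ] yaw 2.317 q7 0.80 wz 0.000 shift units [15.73 16.42 -1.48] tilt fix wx,wy [0.001 0.004] w 54.5
0.7 [440. 140.] [ 518.  -193.8   82. ]
0.63 [243. 351.] [ 534.  -357.8   82. ]
0.57 [257. 249.] [ 492.2 -299.4   82. ]
0.58 [216.2, 325.4, 50.8, 20.0]
0.56 [408.2, 92.7, 89.3, 96.1]
```

jog_arm(
  plan=[
    {"x": 0, "y": 0, "z": -0.6, "wx": 0, "wy": 0, "wz": 0},
    {"x": 0.3, "y": 0.3, "z": -0.7, "wx": 0, "wy": 0, "wz": 0},
    {"x": 0.7, "y": 0.73, "z": -0.3, "wx": 0, "wy": 0, "wz": 0},
    {"x": 0.93, "y": 0.97, "z": 0, "wx": 0, "wy": 0, "wz": 0},
    {"x": 0.93, "y": 0.97, "z": 0, "wx": 0, "wy": 0, "wz": 0},
  ],
)

```text
clock: 36.52
position: [497.0, -190.4, 129.6]
ee_rot: [0.0, 0.4, 0.916, 0.0]
force: [-0.2, 0.7, -1.5]
grip_width: 54.3
gripper_force: 63.5
```

jog_arm(
  plan=[
    {"x": 0.93, "y": 0.97, "z": 0, "wx": 0, "wy": 0, "wz": 0},
    {"x": 0.93, "y": 0.97, "z": 0, "wx": 0, "wy": 0, "wz": 0},
    {"x": 0.93, "y": 0.97, "z": 0, "wx": 0, "wy": 0, "wz": 0},
    {"x": 0.93, "y": 0.97, "z": 0, "wx": 0, "wy": 0, "wz": 0},
    {"x": 0.93, "y": 0.97, "z": 0, "wx": 0, "wy": 0, "wz": 0},
  ],
)

```text
clock: 37.15
position: [506.4, -22.7, 129.5]
ee_rot: [-0.0, 0.4, 0.917, 0.0]
force: [0.4, -0.2, -1.3]
grip_width: 54.4
gripper_force: 63.5
```

jog_arm(
  plan=[
    {"x": 0.93, "y": 0.97, "z": 0, "wx": 0, "wy": 0, "wz": 0},
    {"x": 0.93, "y": 0.97, "z": 0, "wx": 0, "wy": 0, "wz": 0},
    {"x": 0.93, "y": 0.97, "z": 0, "wx": 0, "wy": 0, "wz": 0},
    {"x": 0.93, "y": 0.97, "z": 0, "wx": 0, "wy": 0, "wz": 0},
    {"x": 0.93, "y": 0.97, "z": 0, "wx": 0, "wy": 0, "wz": 0},
  ],
)

```text
clock: 37.78
position: [515.9, 144.8, 129.4]
ee_rot: [-0.0, 0.4, 0.917, 0.0]
force: [-0.1, 1.5, -0.8]
grip_width: 54.6
gripper_force: 63.5
```

jog_arm(
  plan=[
    {"x": 0.9, "y": 0.95, "z": 0, "wx": 0, "wy": 0, "wz": 0},
    {"x": 0.9, "y": 0.95, "z": 0, "wx": 0, "wy": 0, "wz": 0},
    {"x": 0.8, "y": 0.84, "z": 0, "wx": 0, "wy": 0, "wz": 0},
    {"x": 0.5, "y": 0.52, "z": 0, "wx": 0, "wy": 0, "wz": 0},
    {"x": 0, "y": 0, "z": 0, "wx": 0, "wy": 0, "wz": -0.16},
  ],
)

```text
clock: 38.4
position: [523.2, 256.9, 129.4]
ee_rot: [-0.0, 0.323, 0.946, 0.0]
force: [-0.8, -1.1, -2.4]
grip_width: 54.2
gripper_force: 63.5
```

jog_arm(
  plan=[
    {"x": 0, "y": 0, "z": 0, "wx": 0, "wy": 0, "wz": -0.17},
    {"x": 0, "y": 0, "z": 0, "wx": 0, "wy": 0, "wz": -0.17},
    {"x": 0, "y": 0, "z": 0, "wx": 0, "wy": 0, "wz": -0.17},
    {"x": 0, "y": 0, "z": 0, "wx": 0, "wy": 0, "wz": -0.17},
    {"x": 0, "y": 0, "z": 0, "wx": 0, "wy": 0, "wz": -0.14},
  ],
)

```text
clock: 39.02
position: [523.8, 254.1, 129.1]
ee_rot: [-0.0, -0.08, 0.997, -0.0]
force: [-0.0, -0.7, -1.5]
grip_width: 54.4
gripper_force: 63.5
```

jog_arm(
  plan=[
    {"x": 0, "y": 0, "z": 0, "wx": 0, "wy": 0, "wz": 0},
    {"x": 0, "y": 0, "z": 0, "wx": 0, "wy": 0, "wz": 0},
    {"x": 0, "y": 0, "z": 0, "wx": 0, "wy": 0, "wz": 0},
    {"x": 0, "y": 0, "z": 0, "wx": 0, "wy": 0, "wz": 0},
    {"x": 0, "y": 0, "z": 0, "wx": 0, "wy": 0, "wz": 0},
  ],
)

```text
clock: 39.65
position: [524.5, 254.1, 129.1]
ee_rot: [0.0, -0.077, 0.997, -0.0]
force: [-0.0, 0.5, -0.6]
grip_width: 54.5
gripper_force: 63.5
```

Run:
```python
from fit import *
c=grab('wrist'); cv2.imwrite('pics/w15.png',c['image']); need(527,270.5,11.5,.155)
for d in ctrl.cut_out("wrist","long_tray")[:1]: print(d["confidence"],maskrect(c,d["region"],14),d["extent"])
for d in ctrl.place_of("wrist","long_tray"): print(round(d["confidence"],2),np.round(d["pixel"]),onplane(c,[d["pixel"]],0)[0].round(1))
overlay(c,[(rect((527,270.5),.155,-122,122,-50,50,14),(0,255,0)),(rect((527,270.5),.155,-38,38,-46,46,14),(0,255,0))],(0,0,512,384),1.5,"pics/ov15.png")
```

```text
t 39.7 pos [524.5 254.1 129.1] yaw -2.987 q7 0.65 wz -0.000 shift units [-0.2   0.63  4.7 ] tilt fix wx,wy [-0.  0.] w 54.9
0.87 ((490.0134582519531, 266.8514709472656), (166.6610565185547, 100.22126007080078), 8.943432807922363) [219.8, 44.4, 127.4, 267.1]
0.74 [278. 191.] [527.2 273.5   0. ]
```

jog_arm(
  plan=[
    {"x": -0.23, "y": 0.67, "z": 0.4, "wx": 0, "wy": 0, "wz": 0},
    {"x": 0, "y": 0, "z": 0.9, "wx": 0, "wy": 0, "wz": 0},
    {"x": 0, "y": 0, "z": 0.9, "wx": 0, "wy": 0, "wz": 0},
    {"x": 0, "y": 0, "z": 0.8, "wx": 0, "wy": 0, "wz": 0},
    {"x": 0, "y": 0, "z": 0.5, "wx": 0, "wy": 0, "wz": 0},
  ],
)

```text
clock: 40.42
position: [527.2, 271.9, 40.1]
ee_rot: [-0.001, -0.078, 0.997, -0.0]
force: [0.3, 0.1, -1.9]
grip_width: 54.7
gripper_force: 63.6
```

jog_arm(
  plan=[
    {"x": 0, "y": 0, "z": 0.45, "wx": 0, "wy": 0, "wz": 0},
    {"x": 0, "y": 0, "z": 0.35, "wx": 0, "wy": 0, "wz": 0},
    {"x": 0, "y": 0, "z": 0.2, "wx": 0, "wy": 0, "wz": 0},
    {"x": 0, "y": 0, "z": 0, "wx": 0, "wy": 0, "wz": 0},
    {"x": 0, "y": 0, "z": 0, "wx": 0, "wy": 0, "wz": 0},
  ],
)

```text
clock: 41.05
position: [527.8, 271.6, 17.0]
ee_rot: [0.0, -0.077, 0.997, 0.0]
force: [-0.3, -0.8, -1.8]
grip_width: 54.4
gripper_force: 63.6
```

```bash
python3 -c "
from h import *
need(527.5,271.5,11.5,.155);print(ctrl.get_obs()['force'])"
```

```text
t 41.05 pos [527.8 271.6  17. ] yaw -2.986 q7 0.51 wz 0.000 shift units [ 0.01 -0.    0.22] tilt fix wx,wy [0.    0.001] w 54.4
[-0.32191226 -0.77567449 -1.77452181]
```

jog_arm(
  plan=[
    {"x": 0, "y": 0, "z": 0.08, "wx": 0, "wy": 0, "wz": 0},
    {"x": 0, "y": 0, "z": 0.06, "wx": 0, "wy": 0, "wz": 0},
    {"x": 0, "y": 0, "z": 0.05, "wx": 0, "wy": 0, "wz": 0},
    {"x": 0, "y": 0, "z": 0, "wx": 0, "wy": 0, "wz": 0},
    {"x": 0, "y": 0, "z": 0, "wx": 0, "wy": 0, "wz": 0},
  ],
)

```text
clock: 41.68
position: [527.6, 271.5, 11.8]
ee_rot: [-0.0, -0.078, 0.997, 0.0]
force: [0.0, 0.6, -0.6]
grip_width: 54.3
gripper_force: 63.6
```

jog_arm(
  plan=[
    {"x": 0, "y": 0, "z": 0.03, "wx": 0, "wy": 0, "wz": 0},
    {"x": 0, "y": 0, "z": 0, "wx": 0, "wy": 0, "wz": 0},
    {"x": 0, "y": 0, "z": 0, "wx": 0, "wy": 0, "wz": 0},
    {"x": 0, "y": 0, "z": 0, "wx": 0, "wy": 0, "wz": 0},
    {"x": 0, "y": 0, "z": 0, "wx": 0, "wy": 0, "wz": 0},
  ],
)

```text
clock: 42.3
position: [527.7, 271.6, 11.5]
ee_rot: [0.0, -0.078, 0.997, 0.0]
force: [-0.9, -0.4, 5.2]
grip_width: 54.6
gripper_force: 64.2
```

jog_arm(
  plan=[
    {"x": 0, "y": 0, "z": 0, "wx": 0, "wy": 0, "wz": 0},
    {"x": 0, "y": 0, "z": 0, "wx": 0, "wy": 0, "wz": 0},
    {"x": 0, "y": 0, "z": 0, "wx": 0, "wy": 0, "wz": 0},
    {"x": 0, "y": 0, "z": -0.3, "wx": 0, "wy": 0, "wz": 0},
    {"x": 0, "y": 0, "z": -0.7, "wx": 0, "wy": 0, "wz": 0},
  ],
  claw=0.78,
)

```text
clock: 42.92
position: [527.3, 271.3, 36.5]
ee_rot: [-0.001, -0.078, 0.997, -0.0]
force: [-0.6, -0.3, -0.1]
grip_width: 66.8
gripper_force: 0.0
```

jog_arm(
  plan=[
    {"x": 0, "y": 0, "z": -1, "wx": 0, "wy": 0, "wz": 0},
    {"x": 0, "y": 0, "z": -1, "wx": 0, "wy": 0, "wz": 0},
    {"x": 0, "y": 0, "z": -1, "wx": 0, "wy": 0, "wz": 0},
    {"x": 0, "y": 0, "z": -0.8, "wx": 0, "wy": 0, "wz": 0},
    {"x": 0.3, "y": -0.8, "z": 0, "wx": 0, "wy": 0, "wz": 0},
  ],
)

```text
clock: 43.55
position: [523.8, 252.7, 133.7]
ee_rot: [0.002, -0.078, 0.997, 0.001]
force: [-0.1, -0.1, -1.0]
grip_width: 66.5
gripper_force: 0.0
```

jog_arm(
  plan=[
    {"x": 0.34, "y": -1, "z": 0, "wx": 0, "wy": 0, "wz": 0},
    {"x": 0.34, "y": -1, "z": 0, "wx": 0, "wy": 0, "wz": 0},
    {"x": 0.34, "y": -1, "z": 0, "wx": 0, "wy": 0, "wz": 0},
    {"x": 0.34, "y": -1, "z": 0, "wx": 0, "wy": 0, "wz": 0},
    {"x": 0.34, "y": -1, "z": 0, "wx": 0, "wy": 0, "wz": 0},
  ],
  claw=1,
)

```text
clock: 44.18
position: [500.5, 119.7, 131.8]
ee_rot: [0.0, -0.078, 0.997, -0.0]
force: [0.5, -0.6, 0.4]
grip_width: 85.6
gripper_force: 0.0
```

jog_arm(
  plan=[
    {"x": 0.34, "y": -1, "z": 0, "wx": 0, "wy": 0, "wz": 0},
    {"x": 0.34, "y": -1, "z": 0, "wx": 0, "wy": 0, "wz": 0},
    {"x": 0.34, "y": -1, "z": 0, "wx": 0, "wy": 0, "wz": 0},
    {"x": 0.34, "y": -1, "z": 0, "wx": 0, "wy": 0, "wz": 0},
    {"x": 0.34, "y": -1, "z": 0, "wx": 0, "wy": 0, "wz": 0},
  ],
)

```text
clock: 44.8
position: [477.9, -10.4, 131.8]
ee_rot: [0.0, -0.078, 0.997, -0.0]
force: [0.2, -0.1, -0.9]
grip_width: 85.6
gripper_force: 0.0
```

Run:
```python
from fit import *
import pickle
c=grab('wrist'); cv2.imwrite('pics/w16.png',c['image']); need(459,-113,130)
r={}
for n in("big_weight","bottle"):
    r[n]=ctrl.place_of("wrist",n)
    for d in r[n]: print(n,round(d["confidence"],2),np.round(d["pixel"]),onplane(c,[d["pixel"]],0)[0].round(1))
pickle.dump((c,r),open("w16.pkl","wb"))
```

```text
t 44.85 pos [476.9 -14.4 131.2] yaw -2.990 q7 1.06 wz 0.000 shift units [ 1.3  -3.79  0.05] tilt fix wx,wy [-0.003 -0.002] w 85.4
big_weight 0.74 [155. 146.] [ 457.2 -107.6    0. ]
bottle 0.66 [261. 172.] [466.7  -9.2   0. ]
bottle 0.44 [256. 326.] [638.6  12.3   0. ]
```

jog_arm(
  plan=[
    {"x": 0.3, "y": 0, "z": 0, "wx": 0, "wy": 0, "wz": 0},
    {"x": 0.1, "y": 0, "z": 0, "wx": 0, "wy": 0, "wz": 0},
    {"x": 0, "y": 0, "z": 0, "wx": 0, "wy": 0, "wz": 0},
    {"x": 0, "y": 0, "z": 0, "wx": 0, "wy": 0, "wz": 0},
    {"x": 0, "y": 0, "z": 0, "wx": 0, "wy": 0, "wz": 0},
  ],
)

```text
clock: 45.58
position: [468.2, -10.9, 131.0]
ee_rot: [0.0, -0.078, 0.997, 0.0]
force: [0.5, -0.6, 0.5]
grip_width: 85.4
gripper_force: 0.0
```

Run:
```python
from fit import *
import pickle
c=grab('wrist'); cv2.imwrite('pics/w17.png',c['image']); need(467,-9.5,20)
t=grab("top"); s=grab("side")
for n in("big_weight","bottle"):
    for d in ctrl.place_of("wrist",n): print(n,round(d["confidence"],2),np.round(d["pixel"]),onplane(c,[d["pixel"]],0)[0].round(1))
    a=ctrl.place_of("wrist",n); b=ctrl.place_of("side",n)
    if a and b: print("tri wrist-side",*tri(c,a[0]["pixel"],s,b[0]["pixel"]))
    m=ctrl.cut_out("wrist",n)
    if m: print(m[0]["extent"])
S=(467,-9.5)
overlay(c,[(circ(S,22,0),(0,255,0)),(circ(S,22,45),(0,255,255)),(circ((457.5,-110),20,0),(0,255,0)),(circ((457.5,-110),20,45),(0,255,255))],(0,0,512,384),1.5,"pics/ov17.png")
```

```text
t 45.62 pos [468.2 -11.  131. ] yaw -2.986 q7 1.06 wz 0.000 shift units [0.04 0.07 4.44] tilt fix wx,wy [ 0. -0.] w 85.3
big_weight 0.7 [154. 156.] [ 456.4 -108.2    0. ]
tri wrist-side [ 458.66533692 -111.50834739  -10.42933325] 0.2766841667784577
[109.1, 135.2, 68.0, 57.3]
bottle 0.6 [260. 182.] [465.7  -9.5   0. ]
tri wrist-side [463.30513392 -10.44235127  -1.62918985] 2.9105877686614314
[236.6, 161.1, 51.3, 66.8]
```

View pics/ov17.png

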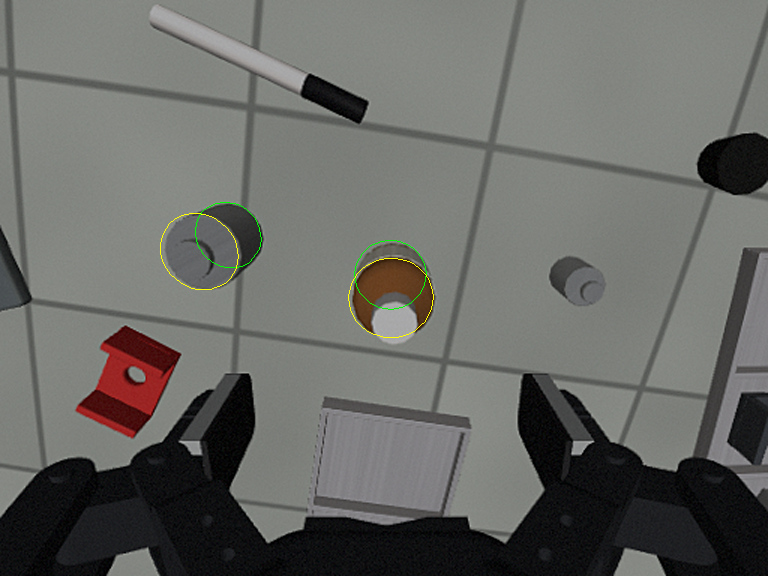

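The overlays fit the bottle at (390,295) and the big weight at (205,250). Gripping the bottle.

jog_arm(
  plan=[
    {"x": 0.05, "y": 0.06, "z": 0.4, "wx": 0, "wy": 0, "wz": 0},
    {"x": 0, "y": 0, "z": 0.9, "wx": 0, "wy": 0, "wz": 0},
    {"x": 0, "y": 0, "z": 0.9, "wx": 0, "wy": 0, "wz": 0},
    {"x": 0, "y": 0, "z": 0.8, "wx": 0, "wy": 0, "wz": 0},
    {"x": 0, "y": 0, "z": 0.5, "wx": 0, "wy": 0, "wz": 0},
  ],
)

```text
clock: 46.75
position: [465.9, -9.7, 42.3]
ee_rot: [-0.001, -0.078, 0.997, 0.0]
force: [-0.2, 0.4, -0.9]
grip_width: 85.5
gripper_force: 0.0
```

jog_arm(
  plan=[
    {"x": 0, "y": 0, "z": 0.5, "wx": 0, "wy": 0, "wz": 0},
    {"x": 0, "y": 0, "z": 0.4, "wx": 0, "wy": 0, "wz": 0},
    {"x": 0, "y": 0, "z": 0.15, "wx": 0, "wy": 0, "wz": 0},
    {"x": 0, "y": 0, "z": 0, "wx": 0, "wy": 0, "wz": 0},
    {"x": 0, "y": 0, "z": 0, "wx": 0, "wy": 0, "wz": 0},
  ],
)

```text
clock: 47.38
position: [466.8, -9.8, 17.6]
ee_rot: [0.0, -0.078, 0.997, -0.0]
force: [1.0, 0.2, -1.1]
grip_width: 85.3
gripper_force: 0.0
```

jog_arm(
  plan=[
    {"x": 0, "y": 0, "z": 0, "wx": 0, "wy": 0, "wz": 0},
    {"x": 0, "y": 0, "z": 0, "wx": 0, "wy": 0, "wz": 0},
    {"x": 0, "y": 0, "z": 0, "wx": 0, "wy": 0, "wz": 0},
    {"x": 0, "y": 0, "z": 0, "wx": 0, "wy": 0, "wz": 0},
    {"x": 0, "y": 0, "z": 0, "wx": 0, "wy": 0, "wz": 0},
  ],
  claw=0.3,
)

```text
clock: 48.0
position: [466.7, -9.8, 17.8]
ee_rot: [0.0, -0.078, 0.997, -0.0]
force: [-1.0, -0.6, 10.1]
grip_width: 42.2
gripper_force: 59.6
```

jog_arm(
  plan=[
    {"x": 0, "y": 0, "z": -0.3, "wx": 0, "wy": 0, "wz": 0},
    {"x": 0, "y": 0, "z": -0.6, "wx": 0, "wy": 0, "wz": 0},
    {"x": 0, "y": 0, "z": -0.8, "wx": 0, "wy": 0, "wz": 0},
    {"x": 0, "y": 0, "z": -0.9, "wx": 0, "wy": 0, "wz": 0},
    {"x": 0, "y": 0, "z": -0.8, "wx": 0, "wy": 0, "wz": 0},
  ],
)

```text
clock: 48.62
position: [466.5, -9.8, 103.3]
ee_rot: [-0.0, -0.078, 0.997, 0.0]
force: [0.1, 0.2, -1.1]
grip_width: 42.1
gripper_force: 60.8
```

```bash
python3 -c "
from fit import *
need(*pt((527.5,271.5),-80,0,0,.155)[:2],105);o=ctrl.get_obs();print(o['gripper_force'],o['force'],pt((527.5,271.5),-80,0,0,.155))"
```

```text
t 48.62 pos [466.5  -9.8 103.3] yaw -2.986 q7 1.00 wz 0.000 shift units [-0.95 10.74 -0.07] tilt fix wx,wy [ 0. -0.] w 42.1
60.84302695468068 [ 0.11583029  0.19653629 -1.07786432] [448.45907754 259.14959206   0.        ]
```

jog_arm(
  plan=[
    {"x": -0.09, "y": 0.6, "z": 0, "wx": 0, "wy": 0, "wz": 0},
    {"x": -0.09, "y": 1, "z": 0, "wx": 0, "wy": 0, "wz": 0},
    {"x": -0.09, "y": 1, "z": 0, "wx": 0, "wy": 0, "wz": 0},
    {"x": -0.09, "y": 1, "z": 0, "wx": 0, "wy": 0, "wz": 0},
    {"x": -0.09, "y": 1, "z": 0, "wx": 0, "wy": 0, "wz": 0},
  ],
)

```text
clock: 49.25
position: [459.3, 107.2, 101.7]
ee_rot: [-0.0, -0.078, 0.997, 0.0]
force: [0.3, 0.5, -1.4]
grip_width: 42.3
gripper_force: 60.9
```

jog_arm(
  plan=[
    {"x": -0.09, "y": 1, "z": 0, "wx": 0, "wy": 0, "wz": 0},
    {"x": -0.09, "y": 1, "z": 0, "wx": 0, "wy": 0, "wz": 0},
    {"x": -0.09, "y": 1, "z": 0, "wx": 0, "wy": 0, "wz": 0},
    {"x": -0.09, "y": 1, "z": 0, "wx": 0, "wy": 0, "wz": 0},
    {"x": -0.09, "y": 1, "z": 0, "wx": 0, "wy": 0, "wz": 0},
  ],
)

```text
clock: 49.88
position: [450.8, 232.3, 101.6]
ee_rot: [-0.001, -0.078, 0.997, -0.0]
force: [-0.3, -0.6, -0.5]
grip_width: 42.1
gripper_force: 60.9
```

jog_arm(
  plan=[
    {"x": -0.05, "y": 0.75, "z": 0, "wx": 0, "wy": 0, "wz": 0},
    {"x": 0, "y": 0.4, "z": 0, "wx": 0, "wy": 0, "wz": 0},
    {"x": 0, "y": 0, "z": 0, "wx": 0, "wy": 0, "wz": 0},
    {"x": 0, "y": 0, "z": 0, "wx": 0, "wy": 0, "wz": 0},
    {"x": 0, "y": 0, "z": 0, "wx": 0, "wy": 0, "wz": 0},
  ],
)

```text
clock: 50.5
position: [448.7, 258.4, 102.2]
ee_rot: [-0.0, -0.077, 0.997, -0.0]
force: [-0.9, 0.1, -0.0]
grip_width: 42.7
gripper_force: 60.9
```

```bash
python3 -c "
from fit import *
need(448.5,259.1,22,.155)"
```

```text
t 50.5 pos [448.7 258.4 102.2] yaw -2.988 q7 0.51 wz -0.001 shift units [0.   0.03 3.21] tilt fix wx,wy [-0.001 -0.   ] w 42.7
```

jog_arm(
  plan=[
    {"x": 0, "y": 0, "z": 0.6, "wx": 0, "wy": 0, "wz": 0},
    {"x": 0, "y": 0, "z": 0.9, "wx": 0, "wy": 0, "wz": 0},
    {"x": 0, "y": 0, "z": 0.8, "wx": 0, "wy": 0, "wz": 0},
    {"x": 0, "y": 0, "z": 0.5, "wx": 0, "wy": 0, "wz": 0},
    {"x": 0, "y": 0, "z": 0.2, "wx": 0, "wy": 0, "wz": 0},
  ],
)

```text
clock: 51.12
position: [448.2, 259.1, 26.4]
ee_rot: [-0.001, -0.078, 0.997, -0.0]
force: [0.4, -0.2, -0.2]
grip_width: 42.5
gripper_force: 60.9
```

jog_arm(
  plan=[
    {"x": 0, "y": 0, "z": 0.06, "wx": 0, "wy": 0, "wz": 0},
    {"x": 0, "y": 0, "z": 0.05, "wx": 0, "wy": 0, "wz": 0},
    {"x": 0, "y": 0, "z": 0, "wx": 0, "wy": 0, "wz": 0},
    {"x": 0, "y": 0, "z": 0, "wx": 0, "wy": 0, "wz": 0},
    {"x": 0, "y": 0, "z": 0, "wx": 0, "wy": 0, "wz": 0},
  ],
)

```text
clock: 51.75
position: [448.6, 259.4, 24.7]
ee_rot: [0.0, -0.077, 0.997, 0.0]
force: [-0.7, 0.3, -1.2]
grip_width: 42.7
gripper_force: 60.9
```

jog_arm(
  plan=[
    {"x": 0, "y": 0, "z": 0.05, "wx": 0, "wy": 0, "wz": 0},
    {"x": 0, "y": 0, "z": 0.04, "wx": 0, "wy": 0, "wz": 0},
    {"x": 0, "y": 0, "z": 0.02, "wx": 0, "wy": 0, "wz": 0},
    {"x": 0, "y": 0, "z": 0, "wx": 0, "wy": 0, "wz": 0},
    {"x": 0, "y": 0, "z": 0, "wx": 0, "wy": 0, "wz": 0},
  ],
)

```text
clock: 52.38
position: [448.5, 259.4, 21.9]
ee_rot: [0.0, -0.078, 0.997, -0.0]
force: [-1.0, -0.4, 3.8]
grip_width: 42.6
gripper_force: 61.3
```

jog_arm(
  plan=[
    {"x": 0, "y": 0, "z": 0, "wx": 0, "wy": 0, "wz": 0},
    {"x": 0, "y": 0, "z": 0, "wx": 0, "wy": 0, "wz": 0},
    {"x": 0, "y": 0, "z": 0, "wx": 0, "wy": 0, "wz": 0},
    {"x": 0, "y": 0, "z": -0.3, "wx": 0, "wy": 0, "wz": 0},
    {"x": 0, "y": 0, "z": -0.7, "wx": 0, "wy": 0, "wz": 0},
  ],
  claw=0.75,
)

```text
clock: 53.0
position: [448.1, 259.3, 47.3]
ee_rot: [-0.001, -0.078, 0.997, -0.0]
force: [-0.8, -0.0, -0.3]
grip_width: 64.2
gripper_force: 0.0
```

jog_arm(
  plan=[
    {"x": 0, "y": 0, "z": -0.9, "wx": 0, "wy": 0, "wz": 0},
    {"x": 0, "y": 0, "z": -0.9, "wx": 0, "wy": 0, "wz": 0},
    {"x": 0, "y": 0, "z": -0.9, "wx": 0, "wy": 0, "wz": 0},
    {"x": 0, "y": 0, "z": -0.7, "wx": 0, "wy": 0, "wz": 0},
    {"x": 0, "y": 0, "z": 0, "wx": 0, "wy": 0, "wz": 0},
  ],
)

```text
clock: 53.62
position: [449.2, 259.8, 133.4]
ee_rot: [0.001, -0.077, 0.997, 0.001]
force: [0.5, -0.5, 0.3]
grip_width: 63.3
gripper_force: 0.0
```

jog_arm(
  plan=[
    {"x": 0.13, "y": -0.7, "z": 0, "wx": 0, "wy": 0, "wz": 0},
    {"x": 0.13, "y": -1, "z": 0, "wx": 0, "wy": 0, "wz": 0},
    {"x": 0.13, "y": -1, "z": 0, "wx": 0, "wy": 0, "wz": 0},
    {"x": 0.13, "y": -1, "z": 0, "wx": 0, "wy": 0, "wz": 0},
    {"x": 0.13, "y": -1, "z": 0, "wx": 0, "wy": 0, "wz": 0},
  ],
  claw=1,
)

```text
clock: 54.25
position: [449.8, 138.3, 130.9]
ee_rot: [-0.001, -0.077, 0.997, -0.001]
force: [0.9, -0.2, -0.4]
grip_width: 85.2
gripper_force: 0.0
```

jog_arm(
  plan=[
    {"x": 0.13, "y": -1, "z": 0, "wx": 0, "wy": 0, "wz": 0},
    {"x": 0.13, "y": -1, "z": 0, "wx": 0, "wy": 0, "wz": 0},
    {"x": 0.13, "y": -1, "z": 0, "wx": 0, "wy": 0, "wz": 0},
    {"x": 0.13, "y": -1, "z": 0, "wx": 0, "wy": 0, "wz": 0},
    {"x": 0.13, "y": -1, "z": 0, "wx": 0, "wy": 0, "wz": 0},
  ],
)

```text
clock: 54.88
position: [452.6, 12.6, 130.9]
ee_rot: [-0.001, -0.077, 0.997, -0.0]
force: [-0.4, -0.2, -0.1]
grip_width: 85.7
gripper_force: 0.0
```

jog_arm(
  plan=[
    {"x": 0.13, "y": -1, "z": 0, "wx": 0, "wy": 0, "wz": 0},
    {"x": 0.13, "y": -1, "z": 0, "wx": 0, "wy": 0, "wz": 0},
    {"x": 0.13, "y": -1, "z": 0, "wx": 0, "wy": 0, "wz": 0},
    {"x": 0.13, "y": -1, "z": 0, "wx": 0, "wy": 0, "wz": 0},
    {"x": 0.13, "y": -0.9, "z": 0, "wx": 0, "wy": 0, "wz": 0},
  ],
)

```text
clock: 55.5
position: [455.2, -110.7, 130.9]
ee_rot: [-0.001, -0.077, 0.997, 0.0]
force: [0.9, -0.7, -0.1]
grip_width: 85.7
gripper_force: 0.0
```

jog_arm(
  plan=[
    {"x": 0, "y": 0, "z": 0, "wx": 0, "wy": 0, "wz": 0},
    {"x": 0, "y": 0, "z": 0, "wx": 0, "wy": 0, "wz": 0},
    {"x": 0, "y": 0, "z": 0, "wx": 0, "wy": 0, "wz": 0},
    {"x": 0, "y": 0, "z": 0, "wx": 0, "wy": 0, "wz": 0},
    {"x": 0, "y": 0, "z": 0, "wx": 0, "wy": 0, "wz": 0},
  ],
)

```text
clock: 56.12
position: [456.8, -108.4, 131.8]
ee_rot: [0.0, -0.078, 0.997, 0.0]
force: [-0.2, 0.3, -1.0]
grip_width: 85.5
gripper_force: 0.0
```

Run:
```python
from fit import *
c=grab('wrist'); cv2.imwrite('pics/w18.png',c['image']); need(457.5,-110,16)
m=ctrl.cut_out("wrist","big_weight")[0]; print(m["confidence"],m["extent"])
for S in((457.5,-110),(459,-112)):
    P=np.r_[proj(c,circ(S,20,0)),proj(c,circ(S,20,45))]; print(P.min(0),P.max(0)-P.min(0))
for d in ctrl.place_of("wrist","big_weight"): print(round(d["confidence"],2),np.round(d["pixel"]),onplane(c,[d["pixel"]],0)[0].round(1))
```

```text
t 56.17 pos [ 456.8 -108.5  131.8] yaw -2.986 q7 1.27 wz 0.000 shift units [-0.02 -0.06  4.63] tilt fix wx,wy [-0.  0.] w 85.2
0.71 [236.4, 162.0, 48.6, 60.9]
[230.66916797 163.24063389] [50.8000327  60.37366756]
[227.90709712 164.50436703] [50.72321493 60.44320746]
0.64 [261. 182.] [ 454.3 -106.3    0. ]
```

jog_arm(
  plan=[
    {"x": 0.03, "y": 0.05, "z": 0.4, "wx": 0, "wy": 0, "wz": 0},
    {"x": 0, "y": 0, "z": 0.9, "wx": 0, "wy": 0, "wz": 0},
    {"x": 0, "y": 0, "z": 0.9, "wx": 0, "wy": 0, "wz": 0},
    {"x": 0, "y": 0, "z": 0.8, "wx": 0, "wy": 0, "wz": 0},
    {"x": 0, "y": 0, "z": 0.5, "wx": 0, "wy": 0, "wz": 0},
  ],
)

```text
clock: 56.9
position: [455.3, -107.4, 43.0]
ee_rot: [-0.001, -0.078, 0.997, 0.0]
force: [0.2, -0.2, 0.6]
grip_width: 85.5
gripper_force: 0.0
```

jog_arm(
  plan=[
    {"x": 0, "y": 0, "z": 0.5, "wx": 0, "wy": 0, "wz": 0},
    {"x": 0, "y": 0, "z": 0.4, "wx": 0, "wy": 0, "wz": 0},
    {"x": 0, "y": 0, "z": 0.15, "wx": 0, "wy": 0, "wz": 0},
    {"x": 0, "y": 0, "z": 0, "wx": 0, "wy": 0, "wz": 0},
    {"x": 0, "y": 0, "z": 0, "wx": 0, "wy": 0, "wz": 0},
  ],
)

```text
clock: 57.52
position: [456.1, -107.7, 18.4]
ee_rot: [0.0, -0.077, 0.997, -0.0]
force: [-0.5, -0.1, 0.3]
grip_width: 85.7
gripper_force: 0.0
```

jog_arm(
  plan=[
    {"x": 0, "y": 0, "z": 0, "wx": 0, "wy": 0, "wz": 0},
    {"x": 0, "y": 0, "z": 0, "wx": 0, "wy": 0, "wz": 0},
    {"x": 0, "y": 0, "z": 0, "wx": 0, "wy": 0, "wz": 0},
    {"x": 0, "y": 0, "z": 0, "wx": 0, "wy": 0, "wz": 0},
    {"x": 0, "y": 0, "z": 0, "wx": 0, "wy": 0, "wz": 0},
  ],
  claw=0.25,
)

```text
clock: 58.15
position: [455.9, -107.9, 18.5]
ee_rot: [0.0, -0.078, 0.997, -0.0]
force: [-1.5, -1.0, 8.3]
grip_width: 38.4
gripper_force: 59.3
```

jog_arm(
  plan=[
    {"x": 0, "y": 0, "z": -0.2, "wx": 0, "wy": 0, "wz": 0},
    {"x": 0, "y": 0, "z": -0.5, "wx": 0, "wy": 0, "wz": 0},
    {"x": 0, "y": 0, "z": -0.7, "wx": 0, "wy": 0, "wz": 0},
    {"x": 0, "y": 0, "z": -0.8, "wx": 0, "wy": 0, "wz": 0},
    {"x": 0, "y": 0, "z": -0.5, "wx": 0, "wy": 0, "wz": 0},
  ],
)

```text
clock: 58.78
position: [455.9, -107.7, 86.8]
ee_rot: [0.0, -0.077, 0.997, -0.0]
force: [0.1, 0.4, -4.6]
grip_width: 38.0
gripper_force: 61.1
```

Run:
```python
from fit import *
need(602,9.5,90)
t=grab("top")
for n,z in(("ring",4),("short_tray",0),("bottle",4),("bracket",4),("wing_nut",4)): print(n,[(round(i["confidence"],2),onplane(t,[i["pixel"]],z)[0].round(1)) for i in ctrl.place_of("top",n)])
```

```text
t 58.77 pos [ 455.9 -107.7   86.8] yaw -2.986 q7 1.18 wz 0.000 shift units [-6.5   3.73 -0.13] tilt fix wx,wy [-0.     0.001] w 38.0
ring [(0.67, array([688.5,  10. ,   4. ]))]
short_tray [(0.75, array([630.8,  12. ,   0. ]))]
bottle [(0.88, array([451.4, 266.1,   4. ]))]
bracket [(0.76, array([ 579.4, -426. ,    4. ])), (0.62, array([537.6, 268.5,   4. ]))]
wing_nut [(0.71, array([604.9, 282.7,   4. ]))]
```

jog_arm(
  plan=[
    {"x": -0.5, "y": 0.28, "z": 0, "wx": 0, "wy": 0, "wz": 0},
    {"x": -0.8, "y": 0.46, "z": 0, "wx": 0, "wy": 0, "wz": 0},
    {"x": -0.8, "y": 0.46, "z": 0, "wx": 0, "wy": 0, "wz": 0},
    {"x": -0.8, "y": 0.46, "z": 0, "wx": 0, "wy": 0, "wz": 0},
    {"x": -0.8, "y": 0.46, "z": 0, "wx": 0, "wy": 0, "wz": 0},
  ],
)

```text
clock: 59.7
position: [540.2, -39.4, 85.1]
ee_rot: [-0.0, -0.078, 0.997, 0.0]
force: [0.0, 0.3, -5.0]
grip_width: 37.7
gripper_force: 61.1
```

jog_arm(
  plan=[
    {"x": -0.8, "y": 0.46, "z": 0, "wx": 0, "wy": 0, "wz": 0},
    {"x": -0.8, "y": 0.46, "z": 0, "wx": 0, "wy": 0, "wz": 0},
    {"x": -0.7, "y": 0.41, "z": 0, "wx": 0, "wy": 0, "wz": 0},
    {"x": -0.4, "y": 0.23, "z": 0, "wx": 0, "wy": 0, "wz": 0},
    {"x": -0.1, "y": 0.05, "z": 0, "wx": 0, "wy": 0, "wz": 0},
  ],
)

```text
clock: 60.32
position: [602.3, 10.6, 85.1]
ee_rot: [-0.0, -0.078, 0.997, 0.0]
force: [-1.0, 0.2, -4.7]
grip_width: 38.6
gripper_force: 61.0
```

jog_arm(
  plan=[
    {"x": 0, "y": 0, "z": 0.3, "wx": 0, "wy": 0, "wz": 0},
    {"x": 0, "y": 0, "z": 0.6, "wx": 0, "wy": 0, "wz": 0},
    {"x": 0, "y": 0, "z": 0.5, "wx": 0, "wy": 0, "wz": 0},
    {"x": 0, "y": 0, "z": 0.4, "wx": 0, "wy": 0, "wz": 0},
    {"x": 0, "y": 0, "z": 0, "wx": 0, "wy": 0, "wz": 0},
  ],
)

```text
clock: 60.95
position: [601.3, 9.4, 39.5]
ee_rot: [-0.001, -0.078, 0.997, 0.0]
force: [0.6, -0.3, -4.9]
grip_width: 38.5
gripper_force: 61.0
```

```bash
python3 -c "
from fit import *
need(602,9.5,22.5)"
```

```text
t 60.95 pos [601.3   9.4  39.5] yaw -2.986 q7 1.01 wz 0.000 shift units [-0.03 -0.    0.68] tilt fix wx,wy [ 0.    -0.002] w 38.5
```

jog_arm(
  plan=[
    {"x": 0, "y": 0, "z": 0.3, "wx": 0, "wy": 0, "wz": 0},
    {"x": 0, "y": 0, "z": 0.2, "wx": 0, "wy": 0, "wz": 0},
    {"x": 0, "y": 0, "z": 0.06, "wx": 0, "wy": 0, "wz": 0},
    {"x": 0, "y": 0, "z": 0, "wx": 0, "wy": 0, "wz": 0},
    {"x": 0, "y": 0, "z": 0, "wx": 0, "wy": 0, "wz": 0},
  ],
)

```text
clock: 61.58
position: [602.1, 9.6, 26.8]
ee_rot: [0.0, -0.078, 0.997, 0.0]
force: [0.8, 0.3, -5.5]
grip_width: 38.5
gripper_force: 61.1
```

jog_arm(
  plan=[
    {"x": 0, "y": 0, "z": 0.04, "wx": 0, "wy": 0, "wz": 0},
    {"x": 0, "y": 0, "z": 0.02, "wx": 0, "wy": 0, "wz": 0},
    {"x": 0, "y": 0, "z": 0, "wx": 0, "wy": 0, "wz": 0},
    {"x": 0, "y": 0, "z": 0, "wx": 0, "wy": 0, "wz": 0},
    {"x": 0, "y": 0, "z": 0, "wx": 0, "wy": 0, "wz": 0},
  ],
)

```text
clock: 62.2
position: [602.0, 9.6, 25.1]
ee_rot: [0.0, -0.078, 0.997, 0.0]
force: [0.6, 0.7, -4.3]
grip_width: 38.3
gripper_force: 61.1
```

jog_arm(
  plan=[
    {"x": 0, "y": 0, "z": 0.05, "wx": 0, "wy": 0, "wz": 0},
    {"x": 0, "y": 0, "z": 0.04, "wx": 0, "wy": 0, "wz": 0},
    {"x": 0, "y": 0, "z": 0.01, "wx": 0, "wy": 0, "wz": 0},
    {"x": 0, "y": 0, "z": 0, "wx": 0, "wy": 0, "wz": 0},
    {"x": 0, "y": 0, "z": 0, "wx": 0, "wy": 0, "wz": 0},
  ],
)

```text
clock: 62.82
position: [602.0, 9.6, 22.7]
ee_rot: [0.0, -0.078, 0.997, -0.0]
force: [-1.9, -0.1, -0.1]
grip_width: 37.9
gripper_force: 61.4
```

jog_arm(
  plan=[
    {"x": 0, "y": 0, "z": 0.02, "wx": 0, "wy": 0, "wz": 0},
    {"x": 0, "y": 0, "z": 0, "wx": 0, "wy": 0, "wz": 0},
    {"x": 0, "y": 0, "z": 0, "wx": 0, "wy": 0, "wz": 0},
    {"x": 0, "y": 0, "z": 0, "wx": 0, "wy": 0, "wz": 0},
    {"x": 0, "y": 0, "z": 0, "wx": 0, "wy": 0, "wz": 0},
  ],
)

```text
clock: 63.45
position: [602.0, 9.6, 22.7]
ee_rot: [0.0, -0.078, 0.997, -0.0]
force: [-3.2, -1.4, 5.9]
grip_width: 38.2
gripper_force: 62.3
```

jog_arm(
  plan=[
    {"x": 0, "y": 0, "z": 0, "wx": 0, "wy": 0, "wz": 0},
    {"x": 0, "y": 0, "z": 0, "wx": 0, "wy": 0, "wz": 0},
    {"x": 0, "y": 0, "z": 0, "wx": 0, "wy": 0, "wz": 0},
    {"x": 0, "y": 0, "z": -0.3, "wx": 0, "wy": 0, "wz": 0},
    {"x": 0, "y": 0, "z": -0.7, "wx": 0, "wy": 0, "wz": 0},
  ],
  claw=0.75,
)

```text
clock: 64.08
position: [601.6, 9.6, 47.4]
ee_rot: [-0.001, -0.078, 0.997, 0.0]
force: [0.6, -0.5, 0.5]
grip_width: 63.9
gripper_force: 0.0
```

jog_arm(
  plan=[
    {"x": 0, "y": 0, "z": -0.9, "wx": 0, "wy": 0, "wz": 0},
    {"x": 0, "y": 0, "z": -0.9, "wx": 0, "wy": 0, "wz": 0},
    {"x": 0, "y": 0, "z": -0.9, "wx": 0, "wy": 0, "wz": 0},
    {"x": 0, "y": 0, "z": -0.9, "wx": 0, "wy": 0, "wz": 0},
    {"x": 0, "y": 0, "z": -0.9, "wx": 0, "wy": 0, "wz": 0},
  ],
)

```text
clock: 64.7
position: [602.0, 9.8, 161.7]
ee_rot: [0.001, -0.078, 0.997, 0.0]
force: [-0.2, 0.1, -0.3]
grip_width: 64.1
gripper_force: 0.0
```

jog_arm(
  plan=[
    {"x": 0.4, "y": 0, "z": -0.8, "wx": 0, "wy": 0, "wz": 0},
    {"x": 0.8, "y": 0, "z": -0.5, "wx": 0, "wy": 0, "wz": 0},
    {"x": 0.4, "y": 0, "z": 0, "wx": 0, "wy": 0, "wz": 0},
    {"x": 0, "y": 0, "z": 0, "wx": 0, "wy": 0, "wz": 0},
    {"x": 0, "y": 0, "z": 0, "wx": 0, "wy": 0, "wz": 0},
  ],
)

```text
clock: 65.32
position: [562.7, 3.3, 191.7]
ee_rot: [-0.0, -0.077, 0.997, 0.0]
force: [-0.5, 0.5, -0.2]
grip_width: 64.1
gripper_force: 0.0
```

Run:
```python
from fit import *
c=grab('wrist'); cv2.imwrite('pics/w20.png',c['image']); need(602,9.5,150)
t=grab("top"); s=grab("side"); cv2.imwrite('pics/top20.png',t['image']); cv2.imwrite('pics/side20.png',s['image'])
O={"ring":((642,9.5),0),"big_weight":((642,9.5),0),"bottle":((527.5,271.5),.155),"bracket":((527.5,271.5),.155),"wing_nut":((527.5,271.5),.155),"small_weight":((0,0),0)}
for n,(q,a) in O.items():
    z=0 if n=="small_weight" else 4
    for k,cam in(("top",t),("side",s),("wrist",c)):
        for i in ctrl.place_of(k,n):
            p=onplane(cam,[i["pixel"]],z)[0][:2]-q
            print(n,k,round(i["confidence"],2),np.round([p[0]*np.cos(a)+p[1]*np.sin(a),-p[0]*np.sin(a)+p[1]*np.cos(a)],1))
# upright/height check: visible mask extents against model outlines
for n,S,r,h in(("bottle",(448.5,259.4),22,45),("big_weight",(602,9.6),20,45),("ring",(681.1,10),16,26)):
    for k,cam in(("side",s),("wrist",c)):
        m=ctrl.cut_out(k,n)
        P=np.r_[proj(cam,circ(S,r,4)),proj(cam,circ(S,r,4+h))]
        print(n,k,[np.round(d["extent"]) for d in m[:1]],"model",P.min(0).round(),(P.max(0)-P.min(0)).round())
```

```text
t 65.38 pos [562.7   3.4 191.6] yaw -2.986 q7 1.16 wz 0.000 shift units [-1.59 -0.    1.66] tilt fix wx,wy [ 0. -0.] w 64.1
ring top 0.7 [-116.9  268. ]
ring side 0.54 [47.1 -7.5]
ring wrist 0.91 [41.3 -0.7]
ring wrist 0.23 [-4.8 -5. ]
big_weight wrist 0.59 [-41.5  -2.3]
bottle top 0.6 [-75.5   2.2]
bottle side 0.61 [-80.3  -1.9]
bottle wrist 0.62 [-80.9  -1.2]
bracket top 0.82 [ -50.2 -692.2]
bracket top 0.73 [4.5 0.6]
bracket side 0.84 [ -34.5 -440.5]
bracket side 0.59 [-6.2 -1.5]
bracket side 0.52 [ -53.1 -694.2]
bracket wrist 0.77 [ -33.3 -437.1]
bracket wrist 0.62 [ 2.6 -0.4]
wing_nut top 0.54 [73.4 -3.3]
wing_nut side 0.77 [80.3 -4.1]
wing_nut wrist 0.64 [78.6 -0.1]
small_weight top 0.65 [444.8 104.6]
small_weight side 0.7 [453.8  96.6]
small_weight side 0.33 [ 494.3 -304.5]
small_weight wrist 0.97 [451.3 101.2]
small_weight wrist 0.35 [526.1 275.5]
bottle side [array([184., 271.,  25.,  44.])] model [184. 282.] [25. 35.]
bottle wrist [array([494.,  84.,  17.,  46.])] model [492.  81.] [79. 49.]
big_weight side [array([210., 192.,  18.,  26.])] model [210. 194.] [18. 25.]
big_weight wrist [array([238., 186.,  41.,  51.])] model [238. 187.] [40. 50.]
ring side [array([189., 190.,  14.,  14.])] model [187. 191.] [14. 16.]
ring wrist [array([237., 255.,  24.,  31.])] model [234. 253.] [28. 36.]
```

Everything sits at its bay centre and upright, and the small weight is where it started. The gripper is clear, so I'm handing in.

```bash
python3 -c "
from bench import ctrl
print(ctrl.sign_off())"
```

```text
the job is handed in; nothing more can be done
None
```

I handed in both kits at about 65 s of the 144 s allowed. The final camera check put every part at its bay centre, with the small weight where it started, but the hand-in returned no verdict.

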